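# Close and clamp the loaded cheese press

## Robot

A 6-joint arm with a two-finger parallel gripper is mounted at the origin on the work surface. World frame = base frame: x ahead of the robot, y to its left, z up, the work surface at z = 0. Lengths are in m, angles in rad, forces in N, time in s.
With the tool pointing down it reaches from about 0.35 to 0.85 m from the base axis. Payload 8.1 kg.
Tool frame: the origin (TCP) lies between the finger pads; the fingertips stand 11 mm ahead of it and the grasp point (between the pads) lies 8 mm behind it (tips_ahead is the z of the fingertips in the tool frame, in m); z points along the fingers, y is the line along which they close (so a half turn about z gives the same grasp; the last joint's range is limited). The gripper opens to 93 mm and grips with 3 to 60 N. Pads are 15 mm wide; open, the fingers measure 128 mm over their backs; the gripper's body (75 mm by 188 mm) begins 65 mm behind the grasp point.
Start: joints at [-1.364, 0.13, 1.488, -0, 1.523, -0.085], TCP at [0.173, -0.575, 0.23] pointing down, gripper open.
Joint ranges: [-2.96, 2.96], [-0.89, 2.26], [0.02, 2.5], [-1.34, 4.48], [0, 2.73], [-2.66, 2.66]. Speed limits (rad/s): [2.39, 2.39, 2.79, 3.14, 3.14, 3.14].

## Interface

Orientations are given as a rotation vector (axis times angle).
In Python, from plant import read_state, read_camera, close_job, tips_ahead gives the robot as it stands. The module is installed in compiled form; this text tells all that it offers.
- The arm moves only by the tool move_arm, never from a script. Its argument "plan" is a list of rows, each a list of 7 numbers: the turn, a rotation vector about the tool's x, y, z in units of 6 degrees (1.0 is 6 degrees), then the shift along the tool's x, y, z in units of 25 mm (1.0 is 25 mm), then the finger opening in mm, from 0 to 93. A call has exactly 10 rows; each row shifts and turns the commanded pose from where the row before left it, along the tool's axes as they then stand; what a row does not reach is not made up. A row lasts 1/10 s, in which the tool goes at most 50 mm and 8.59 degrees, less where a joint would pass 70% of its speed; a pose out of reach is approached as far as the arm can. A call is refused whole if a number of a shift passes 1 or a number of a turn 1, either way. A call with a gripper value outside its range is refused whole. The fingers move at their own pace and stop on an object; "force" is the grip in N (left out, the last holds). Time passes only in rows, so rows that do not move let the fingers close, or fill a call up. It gives the time, the measured TCP pose, the force, the opening and the grip force at its end, in the units of the state.
- read_state(): the state, without advancing time (a new reading comes with each control period).
- read_camera(name): name is "scene" or "top" or "wrist"; returns a dict with "frame" (420x560x3 uint8, red, green, blue), "z_map" (420x560 float32, m along the optical axis (not along the pixel's ray), 0 where there is no reading), "fx", "fy", "cx", "cy" (pixels), "distortion" ([k1, k2, p1, p2, k3] as OpenCV has them; the pictures are not rectified), "rvec" (rotation vector, rad) and "tvec" (3), from world to camera coordinates, as OpenCV has them. Camera axes: x right, y down, z forward; pixel columns grow to the right and rows downward; lengths in m; the calibration is good to about 2 mm. A picture is of the moment at which its call begins.
- close_job(): hands the job in; it is judged then, once.
The state is a dict: "t": time; "q": joint angles; "dq": joint speeds; "joint_torque": joint torques, N m; "tool_pos": TCP position; "orientation": TCP orientation; "force": force on the tool from outside, world axes, zero at the start; "wrist_torque": the same for the moment, N m; "opening": finger opening in m; "gripper_force": force on a finger pad.
Only numpy, scipy, OpenCV 4.12 (cv2) and the standard library are available. Lean on these libraries where they do the work, as an engineer would, in place of code of your own. Each camera call takes 0.05 s, during which the arm holds its last target. There are 200 camera calls.

## Task

The sloping press tub is loaded with cheeses: put the lid fully on it, then swing the clamp arm over the lid up to its stop. Then tighten the wing knob clockwise until its clutch first slips, stop there at once (a small slip of the knob, well under 30 degrees), and let go. Leave the cheeses, mould, bowl, brush and spatula on the table where they are.

Things in the scene. Friction and masses are not known exactly. Their poses are not given: they have to be found in the camera images.
- tub: off-white press tub, outside 150 (its x) x 170 (its y) x 55 mm, walls 4 mm, loaded with four cheeses that stay below 40 mm. Fixed on a sloping steel bed facing the robot: its z, square to bed and rim, leans 28 deg (0.49 rad) from vertical, tipped towards the robot; stand yaw within 15 deg. Origin: centre of its underside, on the bed; z out of the mouth, x up the slope and away from the robot, y across.
- tub_mouth (a point): centre of the tub's open mouth, 142 (x) x 162 (y) mm, level with the rim, 55 mm above the tub's origin along its z; same axes as the tub. The steel bed beneath is 250 mm (along x, from -105 to 145) by 210 mm.
- lid: loose off-white lid, 300 to 500 g, flat on the table at the left. Plate 160 (x) x 180 (y) x 6 mm; under it a plug 130 x 150 x 10 mm that enters the tub (6 mm play); on top a central handle block 70 (x) x 26 (y) x 30 mm, upright sides. Origin: centre of the plug's underside; plate top 16, block top 46 mm above it. Fully on: origin 45 mm above the tub's origin on its z, axes parallel (either way round).
- lid_grip (a point): point in the middle of the lid's handle block, 34 mm above the lid's origin (12 mm below the block's top)
- clamp (a joint): swing of the clamp arm, rad, in a plane parallel to the tub's rim. 0 = at its stop, pointing down the slope (tub's -x), screw centred over the tub; grows as it swings out to the tub's +y (1.57 = along +y). Starts parked at 1.75 to 2.0. Stiff pivot (0.7 N m): the arm stays where left; 5 to 8 N sideways at the handle pin on its free end moves it.
- clamp_pivot (a point): on the clamp arm's pivot axis at the arm's mid-thickness: tub x 105, y 0, z 115 mm, on top of a 22 mm post behind the tub. The arm is a flat steel bar 24 mm wide and 14 mm thick (tub z 108 to 122 mm), reaching 160 mm from the pivot.
- clamp_pin (a point): point on the axis of the plain round steel handle pin, 16 mm thick, that stands up (parallel to the tub's z) on the arm's free end, 150 mm from the pivot; this point lies 15 mm below the pin's top and 28 mm above the arm's top (tub z 150 mm). The wing knob stands 105 mm from the pivot; its tips sweep a circle of 29 mm radius.
- wing (a point): middle of the black wing knob on the clamp arm: an upright-sided bar 58 mm long, 12 mm thick, 26 mm high (13 mm below and above this point), its axis parallel to the tub's z. The arm's top lies 25 mm below this point, with a round hub 26 mm across between.
- wing_end (a point): middle of one end of the wing bar, 29 mm from the point wing: the direction from wing to here is the bar's length direction
- screw (a joint): turn of the clamp screw, rad, growing clockwise seen from above the knob; starts at 0.1 to 0.5. Turning it (0.04 N m) lowers a rubber foot 26 mm across under the arm, 6.3 mm per rad. Over a lid that is fully on, the foot first clears the handle block by 5 to 8 mm; the screw goes tight and stops at about 1.3 (0.8 to 1.2 rad of turning).
- clutch (a joint): slip of the wing knob on its screw, rad, growing clockwise; starts at 0. Until the screw is tight, knob and screw turn together and this stays near 0; once tight the knob slips at about 0.25 N m (a smooth drag clutch) and this grows.
- cheese0: loose ripening cheese, whitish cylinder 74 mm across, 50 mm high; bystander. Origin: centre of its underside
- cheese1: loose ripening cheese, browner cylinder 74 mm across, 55 mm high; bystander. Origin: centre of its underside
- cheese2: loose ripening cheese, whitish cylinder 74 mm across, 50 mm high; bystander. Origin: centre of its underside
- mould: loose empty white plastic cheese mould, an open cup 90 mm across the rim, 95 mm high; bystander. Origin: centre of its underside
- bowl: loose steel bowl 120 mm across, 50 mm high; bystander. Origin: centre of its underside
- brush: loose hand brush lying flat; bystander. Origin: under its middle, roughly
- spatula: loose spatula lying flat; bystander. Origin: under its middle, roughly
Things that resemble listed ones, but are neither listed nor needed, are in the scene too. Leave any green or red look-alike of the lid alone.

How it is judged:
On the way, in this order (a step that is already met when the one before it is completed fails the run):
1. the lid is fully on the tub and let go, with the clamp arm still swung out (z of lid in the frame of tub between 0.041 and 0.049 m and x of lid in the frame of tub between -0.009 and 0.009 m and y of lid in the frame of tub between -0.009 and 0.009 m and angle between the z axis of lid and the z axis of tub, either way round below 0.04 rad and linear speed of lid below 0.02 m/s and contact force between lid and the fingers below 0.5 N and value of joint clamp above 0.8 rad), for 0.2 s.
2. the clamp arm is over the lid, against its stop, with the screw not yet tight (z of lid in the frame of tub between 0.041 and 0.049 m and x of lid in the frame of tub between -0.009 and 0.009 m and y of lid in the frame of tub between -0.009 and 0.009 m and angle between the z axis of lid and the z axis of tub, either way round below 0.04 rad and linear speed of lid below 0.02 m/s and value of joint clamp below 0.08 rad and value of joint screw below 1.1 rad), for 0.2 s.
At the end, for the whole second after the job is handed in: The lid is fully on the tub (within 9 mm of centred, 4 mm of its seated height, 0.04 rad of parallel to the rim) and at rest; the clamp arm is within 0.08 rad of its stop over the lid; the screw is tight (above 1.24 rad) and the knob has slipped on it by more than 0.05 and less than 0.5 rad (z of lid in the frame of tub between 0.041 and 0.049 m and x of lid in the frame of tub between -0.009 and 0.009 m and y of lid in the frame of tub between -0.009 and 0.009 m and angle between the z axis of lid and the z axis of tub, either way round below 0.04 rad and linear speed of lid below 0.02 m/s and value of joint clamp below 0.08 rad and value of joint screw above 1.24 rad and value of joint clutch between 0.05 and 0.5 rad); the robot touches nothing.
It fails at once if the knob is turned on after the clutch slips (0.5 rad of slip or more) (value of joint clutch above 0.5 rad).
It fails at once if a bystander on the table is moved by more than 30 mm (distance of any of cheese0, cheese1, cheese2, mould, bowl, brush, spatula from where it was at the start of the episode above 0.03 m).
It also fails if it takes over 72 s, if anything falls off the work surface, if the arm or the gripper's body presses on something with over 40 N, if the wrist force passes 120 N, or if a joint passes its speed limit or range.

## Working session

There is one attempt and no reset: what is moved stays moved. The work goes in short steps, Python scripts to look and compute and a tool call to move; the robot and the scene stay as the last step left them, time stands still between calls to the robot, and variables do not carry over. Pictures are saved under pics/ and viewed, at most 10 in all, crops included, and the job is handed in when it is done.

Besides the shell and the picture viewer there is one more tool, called after ">>>" in YAML: its name, and indented under it one key for each argument. move_arm: Moves the arm, as the interface text tells. Its arguments: {"type":"object","properties":{"plan":{"type":"array","items":{"type":"array","items":{"type":"number"}}},"force":{"type":"number"}},"required":["plan"]}

```bash
mkdir -p pics; ls
cat > h.py <<'E'
import numpy as np, cv2
from scipy.spatial.transform import Rotation as R
from plant import read_state, read_camera
def cam(n, save=None):
    c=read_camera(n); c['K']=np.array([[c['fx'],0,c['cx']],[0,c['fy'],c['cy']],[0,0,1.]])
    c['D']=np.array(c['distortion'],float); c['R']=R.from_rotvec(np.array(c['rvec']).ravel()).as_matrix(); c['t']=np.array(c['tvec']).ravel()
    if save: cv2.imwrite('pics/'+save,c['frame'][:,:,::-1])
    return c
def cloud(c):
    h,w=c['z_map'].shape; u,v=np.meshgrid(np.arange(w),np.arange(h))
    p=cv2.undistortPoints(np.stack([u,v],-1).reshape(-1,1,2).astype(float),c['K'],c['D']).reshape(h,w,2)
    z=c['z_map']; P=np.dstack([p*z[...,None],z]); W=(P-c['t'])@c['R']; W[z==0]=np.nan
    return W
def ray(c,uv,zp):
    p=cv2.undistortPoints(np.array(uv,float).reshape(-1,1,2),c['K'],c['D']).reshape(-1,2)
    d=np.c_[p,np.ones(len(p))]@c['R']; o=-c['t']@c['R']
    return o+d*((zp-o[2])/d[:,2])[:,None]
def proj(c,P):
    return cv2.projectPoints(np.array(P,float).reshape(-1,1,3),np.array(c['rvec'],float),c['t'],c['K'],c['D'])[0].reshape(-1,2)
def tool():
    s=read_state(); return np.array(s['tool_pos']),R.from_rotvec(s['orientation']).as_matrix(),s
def delta(p,Rm):
    """shift in tool axes (units of 25mm), rotvec in tool axes (units of 6deg)"""
    p0,R0,s=tool(); return (R0.T@(np.array(p)-p0))/.025, R.from_matrix(R0.T@Rm).as_rotvec()/np.radians(6)
E
python3 - <<'E'
from h import *
a=cam('scene','s0.png');b=cam('top','t0.png')
print(read_state()); 
for c in(a,b): print(-c['t']@c['R'], c['R'][2])
import plant; print(plant.tips_ahead)
E
```

```text
pics
{'t': 0.1, 'q': array([-1.36440868e+00,  1.31068356e-01,  1.48916951e+00, -2.17794676e-05,
        1.52299415e+00, -8.54032134e-02]), 'dq': array([ 0.00147323, -0.000947  , -0.00066083, -0.00048831, -0.00022839,
        0.00140547]), 'joint_torque': array([ 1.51825996e-03, -5.61342251e+01, -4.93097413e+01,  7.71041005e-02,
        2.91364803e-02, -3.71625094e-05]), 'tool_pos': array([ 0.17251124, -0.57415049,  0.22870313]), 'orientation': array([-3.10659884e+00, -4.56483670e-01,  1.89688360e-04]), 'force': array([-0.33958134,  0.09436726, -0.48037   ]), 'wrist_torque': array([-0.03936553, -0.0371714 ,  0.00054663]), 'gripper_force': 0.0, 'opening': 0.0928329985484475}
[ 0.83237056 -0.64690088  0.93028249] [-0.34782289  0.57418326 -0.7411699 ]
[ 0.32218313 -0.02699331  1.59896701] [ 0.09444281 -0.00126096 -0.99552949]
0.011
```

View pics/s0.png

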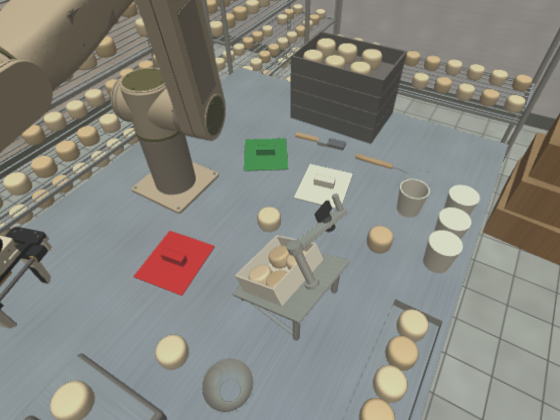

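View pics/t0.png

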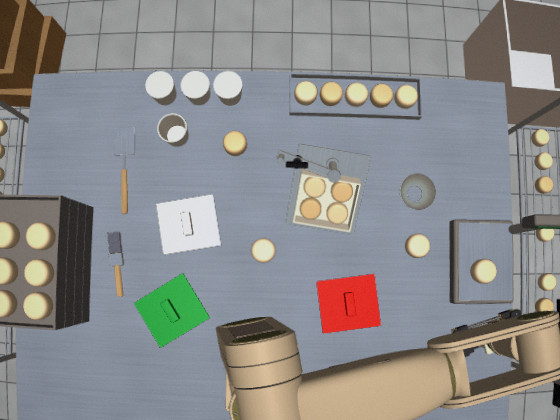

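The white lid is at top-view pixel (188,224), or (323,185) in the scene view. The look-alikes are the green lid at top (172,310) and the red lid at top (348,303); I choose the white one. The tub is at top (327,203), with the clamp parked to the left and its black wing at (297,163).

```bash
cat > m1.py <<'E'
from h import *
c=cam('top'); W=cloud(c); f=c['frame'].astype(int); hsv=cv2.cvtColor(c['frame'],cv2.COLOR_RGB2HSV)
np.save('top0.npy',W)
# lid
m=np.zeros((420,560),np.uint8); m[185:265,145:230]=1
w=((hsv[...,1]<40)&(hsv[...,2]>170)&(m>0)).astype(np.uint8)
w=cv2.morphologyEx(w,cv2.MORPH_CLOSE,np.ones((9,9)))
n=cv2.findContours(w,0,2)[0]; k=max(n,key=cv2.contourArea)
r=cv2.minAreaRect(k); bx=cv2.boxPoints(r); P=ray(c,bx,0.016)
print('lid px',bx.round(1).tolist(),'world',P.round(4).tolist(),'c',P.mean(0).round(4)); print('sides',np.linalg.norm(np.diff(P,axis=0),axis=1))
reg=m>0
Z=W[...,2]
blk=reg&(Z>0.036)&(Z<0.06); Q=W[blk]; print('block n',blk.sum(),'mean',Q.mean(0), 'z',np.median(Q[:,2]), 'plate z',np.median(Z[reg&(Z>.008)&(Z<.025)]))
rr=cv2.minAreaRect(Q[:,:2].astype(np.float32)*1000); print('block rect',rr)
pl=W[reg&(Z>.010)&(Z<.06)][:,:2]; print('plate rect cloud',cv2.minAreaRect(pl.astype(np.float32)*1000))
# tub
m2=np.zeros((420,560),bool); m2[140:240,285:375]=1
print('hsv rim',hsv[226,320],hsv[200,296],'bed',hsv[158,350])
Q=W[m2&(Z>0.05)]; print('tub pts',len(Q),Q.min(0),Q.max(0))
E
python3 m1.py
python3 - <<'E'
import cv2,numpy as np
i=cv2.imread('pics/t0.png'); a=cv2.resize(i[175:275,140:240],(390,390),interpolation=2); b=cv2.resize(i[135:245,275:385],(390,390),interpolation=2)
cv2.imwrite('pics/crop0.png',np.hstack([a,b]))
E
```

```text
lid px [[150.6999969482422, 203.5], [212.5, 192.89999389648438], [221.39999389648438, 244.8000030517578], [159.60000610351562, 255.39999389648438]] world [[0.5224, 0.3541, 0.016], [0.5587, 0.1622, 0.016], [0.3997, 0.13, 0.016], [0.3629, 0.3197, 0.016]] c [0.4609 0.2415 0.016 ]
sides [0.19521598 0.16220011 0.19315768]
block n 205 mean [0.45999708 0.23537885 0.0452874 ] z 0.0452985287133066 plate z 0.01550849085553259
block rect ((459.9615478515625, 235.5906524658203), (69.76155090332031, 27.313364028930664), 8.618324279785156)
plate rect cloud ((462.79742431640625, 256.23095703125), (251.23806762695312, 215.80462646484375), 86.40735626220703)
hsv rim [ 27  28 209] [ 30  12 174] bed [102  25 155]
tub pts 5570 [ 0.44091436 -0.30287856  0.05007121] [ 0.6884604  -0.05417824  0.28192082]
```

View pics/crop0.png

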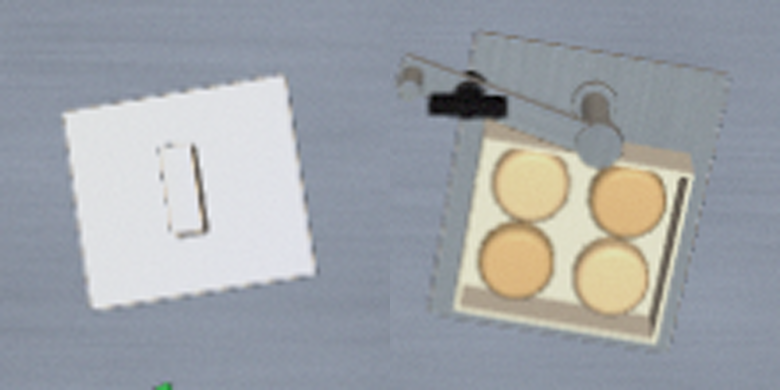

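The crop confirms it: a plain off-white lid with a central white block, long axis about 10° off world x. The tub is open with four cheeses, and the arm with its black knob is parked to the upper left. Next I fit the tub frame from the cloud.

```bash
cat > m2.py <<'E'
from h import *
from scipy.optimize import least_squares
W=np.load('top0.npy')
Z=W[...,2]
# block yaw
Q=W[185:265,145:230].reshape(-1,3); Q=Q[(Q[:,2]>.036)&(Q[:,2]<.06)]
u,s,v=np.linalg.svd(Q[:,:2]-Q[:,:2].mean(0)); print('block yaw deg',np.degrees(np.arctan(v[0,1]/v[0,0])))
Q=W[140:250,270:385].reshape(-1,3); Q=Q[Q[:,2]>0.02]
# bed plane, RANSAC with tilt 28deg
rng=np.random.default_rng(0); best=(0,)
for _ in range(3000):
    a=Q[rng.choice(len(Q),3,0)]; n=np.cross(a[1]-a[0],a[2]-a[0]); L=np.linalg.norm(n)
    if L<1e-4: continue
    n/=L; n*=np.sign(n[2])
    if abs(np.degrees(np.arccos(n[2]))-28)>3 or n[0]>0: continue
    k=abs((Q-a[0])@n)<.0015
    if k.sum()>best[0]: best=(k.sum(),n,a[0],k)
k=best[3]
for _ in range(3):
    p=Q[k].mean(0); n=np.linalg.svd(Q[k]-p)[2][2]; n*=np.sign(n[2]); k=abs((Q-p)@n)<.002
print('plane n',n,'tilt',np.degrees(np.arccos(n[2])),'yaw',np.degrees(np.arctan2(-n[1],-n[0])),'pts',k.sum())
h=(Q-p)@n; print('hist',np.histogram(h,np.arange(-.09,.16,.005)))
np.savez('pl.npz',n=n,p=p,Q=Q)
E
python3 m2.py
```

```text
block yaw deg 10.352504162543108
plane n [-0.45187316  0.05833156  0.89017306] tilt 27.104998488778442 yaw -7.355540438064722 pts 1147
hist (array([   0,    0,    0,    0,    0,    0,    0,    0,    0,    0,    0,
          0,    0,    0,    0,   18,  273, 1143, 1109,  280,  106,   90,
         97,  167,  429,  769,  352,  163,  204,   87,    8,    4,    4,
          4,    1,    0,    0,    5,    4,    9,   31,  115,  230,  119,
         28,   15,   24,   22,   23]), array([-9.00000000e-02, -8.50000000e-02, -8.00000000e-02, -7.50000000e-02,
       -7.00000000e-02, -6.50000000e-02, -6.00000000e-02, -5.50000000e-02,
       -5.00000000e-02, -4.50000000e-02, -4.00000000e-02, -3.50000000e-02,
       -3.00000000e-02, -2.50000000e-02, -2.00000000e-02, -1.50000000e-02,
       -1.00000000e-02, -5.00000000e-03,  8.32667268e-17,  5.00000000e-03,
        1.00000000e-02,  1.50000000e-02,  2.00000000e-02,  2.50000000e-02,
        3.00000000e-02,  3.50000000e-02,  4.00000000e-02,  4.50000000e-02,
        5.00000000e-02,  5.50000000e-02,  6.00000000e-02,  6.50000000e-02,
        7.00000000e-02,  7.50000000e-02,  8.00000000e-02,  8.50000000e-02,
        9.00000000e-02,  9.50000000e-02,  1.00000000e-01,  1.05000000e-01,
        1.10000000e-01,  1.15000000e-01,  1.20000000e-01,  1.25000000e-01,
        1.30000000e-01,  1.35000000e-01,  1.40000000e-01,  1.45000000e-01,
        1.50000000e-01,  1.55000000e-01]))
```

```bash
cat > m3.py <<'E'
from h import *
from scipy.optimize import least_squares
d=np.load('pl.npz'); Q=d['Q']; n0=d['n']; p=d['p']
k=abs((Q-p)@n0)<.006
a=np.radians(28)
def Rt(y): return (R.from_euler('z',y)*R.from_euler('y',-a)).as_matrix()
r=least_squares(lambda x:((Q[k]@Rt(x[0])[:,2])-x[1])/.002,[0,p@n0],loss='soft_l1'); y,off=r.x
print('bed yaw',np.degrees(y),'off',off, 'tilt vec',Rt(y)[:,2])
c=cam('top'); px=np.array([[293.3,223.3],[350.3,232.9],[360.2,184],[302,173.6]])
def onplane(c,px,n,o):
    q=cv2.undistortPoints(px.reshape(-1,1,2),c['K'],c['D']).reshape(-1,2); dd=np.c_[q,np.ones(len(q))]@c['R']; O=-c['t']@c['R']
    return O+dd*((o-O@n)/(dd@n))[:,None]
for it in range(3):
    M=Rt(y); P=onplane(c,px,M[:,2],off+.055); T=P@M; ce=T.mean(0)
    e=(T[2]-T[1]+T[3]-T[0])/2; g=(T[3]-T[2]+T[0]-T[1])/2
    dy=(np.arctan2(e[1],e[0])+np.arctan2(-g[0],g[1]))/2
    print('corners tub',((T-ce)*1000).round(1).tolist(),'dyaw deg',np.degrees(dy))
    break
h=Q@M[:,2]-off
O=P.mean(0)-.055*M[:,2]; print('origin',O,'mouth',P.mean(0))
T=(Q-O)@M
s=T[(T[:,2]>.049)&(T[:,2]<.061)]; print('rim ext',np.percentile(s[:,0],[2,98]),np.percentile(s[:,1],[2,98]))
np.savez('tub.npz',O=O,M=M)
f=lambda v:O+M@np.array(v)
print('pivot',f([.105,0,.115]))
for th in(1.75,2.0):
    print('pin',f([.105-.15*np.cos(th),.15*np.sin(th),.165]))
E
python3 m3.py
```

```text
bed yaw -7.801000908938975 off -0.1978272187539169 tilt vec [-0.46512682  0.06372273  0.88294759]
corners tub [[-75.3, 84.6, 0.0], [-77.3, -84.7, 0.0], [74.7, -83.3, 0.0], [77.9, 83.5, -0.0]] dyaw deg -0.42938939574077856
origin [ 0.54306172 -0.18153501  0.07512706] mouth [ 0.51747974 -0.17803026  0.12368918]
rim ext [-0.16389621  0.09489089] [-0.08255368  0.13961077]
pivot [ 0.58142365 -0.18679063  0.22596055]
pin [ 0.60159001 -0.04057683  0.28266015]
pin [ 0.63128585 -0.05595311  0.2994133 ]
```

>>> move_arm:
  plan:
    - [0,0,0,0,0,-1,93]
    - [0,0,0,0,0,-1,93]
    - [0,0,0,0,0,-1,93]
    - [0,0,0,0,0,-1,93]
    - [0,0,0,0,0,-1,93]
    - [0,0,0,0,0,-1,93]
    - [0,0,0,0,0,-1,93]
    - [0,0,0,0,0,0,93]
    - [0,0,0,0,0,0,93]
    - [0,0,0,0,0,0,93]

```text
t: 1.2
tool_pos: [0.1725, -0.5743, 0.4027]
orientation: [-3.106, -0.456, 0.0]
force: [-0.3, -0.3, -0.4]
opening: 0.0929
gripper_force: 0.0
```

```bash
cat >> h.py <<'E'
def down(yaw):  # tool x along world yaw, z down
    return R.from_euler('z',yaw).as_matrix()@np.diag([1,-1,-1.])
def show(name,p,Rm):
    s,r=delta(p,Rm); print(name,'shift',s.round(2),'turn',r.round(2), 'n', np.ceil(np.abs(np.r_[s,r]).max()))
E
python3 - <<'E'
from h import *
p,r,s=tool(); print(r.round(3), s['q'])
for y in(0,180):
    ry=np.radians(10.35+y); show(str(y),[.44,-.15,.45],down(ry)); show('lid',[.46,.2355,.2],down(ry))
c=cam('wrist'); o=-c['t']@c['R']; print('cam in tool',r.T@(o-p), (c['R']@r).round(2),c['fx'])
E
```

```text
[[ 0.958  0.288 -0.001]
 [ 0.288 -0.958  0.003]
 [ 0.    -0.003 -1.   ]] [-1.36439873e+00  1.30789394e-01  1.17564296e+00 -3.95094832e-05
  1.83773450e+00 -8.53852621e-02]
0 shift [ 15.13 -13.18  -1.85] turn [-0.02 -0.    1.06] n 16.0
lid shift [ 20.33 -27.69   8.18] turn [-0.02 -0.    1.06] n 28.0
180 shift [ 15.13 -13.18  -1.85] turn [  0.    -0.04 -28.94] n 29.0
lid shift [ 20.33 -27.69   8.18] turn [  0.    -0.04 -28.94] n 29.0
cam in tool [ 0.0819241  -0.00020756 -0.15524283] [[ 0.    1.    0.  ]
 [-0.96  0.   -0.29]
 [-0.29 -0.    0.96]] 309.8166638252941
```

>>> move_arm:
  plan:
    - [0,0,0,0.9,-0.6,-0.1,93]
    - [0,0,0,0.9,-0.6,-0.1,93]
    - [0,0,0,0.9,-0.6,-0.1,93]
    - [0,0,0,0.9,-0.6,-0.1,93]
    - [0,0,0,0.9,-0.6,-0.1,93]
    - [0,0,0,0.9,-0.6,-0.1,93]
    - [0,0,0,0.9,-0.6,-0.1,93]
    - [0,0,0,0.9,-0.6,-0.1,93]
    - [0,0,0,0.9,-0.6,-0.1,93]
    - [0,0,0,0.9,-0.6,-0.1,93]

```text
t: 2.25
tool_pos: [0.3453, -0.365, 0.4283]
orientation: [-3.106, -0.456, 0.002]
force: [0.6, -0.2, 0.0]
opening: 0.0928
gripper_force: 0.0
```

>>> move_arm:
  plan:
    - [0,0,0,0.9,-0.6,-0.1,93]
    - [0,0,0,0.9,-0.6,-0.1,93]
    - [0,0,0,0.9,-0.6,-0.1,93]
    - [0,0,0,0.9,-0.6,-0.1,93]
    - [0,0,0,0.9,-0.6,-0.1,93]
    - [0,0,0,0.9,-0.6,-0.1,93]
    - [0,0,0,0.9,-0.6,-0.1,93]
    - [0,0,0,0.9,-0.6,-0.1,93]
    - [0,0,0.5,0.9,-0.6,-0.1,93]
    - [0,0,0.56,0.9,-0.6,-0.1,93]

```text
t: 3.25
tool_pos: [0.5187, -0.1577, 0.4533]
orientation: [-3.128, -0.28, 0.003]
force: [0.6, -0.0, 0.7]
opening: 0.0928
gripper_force: 0.0
```

Run:
```python
from h import *
c=cam('wrist','w1.png'); d=np.load('tub.npz'); O,M=d['O'],d['M']
T=np.array([[x,y,.055] for x,y in((-.075,.085),(-.075,-.085),(.075,-.085),(.075,.085))])
print(proj(c,O+T@M.T).round(1).tolist())
np.savez('w1.npz',W=cloud(c)); p,r,s=tool(); print(p,r.round(3))
show('lid',[.46,.2355,.15],down(np.radians(10.35)))
```

```text
[[233.7, 190.2], [326.1, 219.2], [365.1, 152.2], [252.0, 113.8]]
[ 0.520649   -0.15496426  0.45313313] [[ 0.984  0.176 -0.001]
 [ 0.176 -0.984  0.003]
 [-0.001 -0.003 -1.   ]]
lid shift [  0.37 -15.77  12.17] turn [-0.03  0.01 -0.03] n 16.0
```

View pics/w1.png

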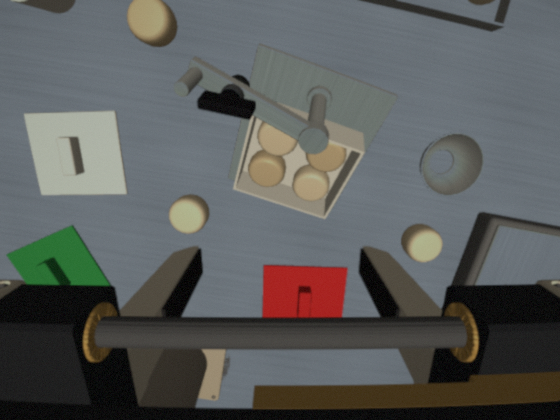

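The wrist view shows the rim's outer corners at (233,188), (326,217) and (365,152), within about 2 px of the projected tub frame, so the estimate is good. Now to the lid.

>>> move_arm:
  plan:
    - [0,0,0,0,-1,0,60]
    - [0,0,0,0,-1,0,60]
    - [0,0,0,0,-1,0,60]
    - [0,0,0,0,-1,0,60]
    - [0,0,0,0.1,-1,1,60]
    - [0,0,0,0.1,-1,1,60]
    - [0,0,0,0.1,-1,1,60]
    - [0,0,0,0.1,-1,1,60]
    - [0,0,0,0,-1,1,60]
    - [0,0,0,0,-1,1,60]

```text
t: 4.3
tool_pos: [0.4823, 0.0897, 0.3022]
orientation: [-3.129, -0.284, 0.003]
force: [0.3, -0.1, 1.0]
opening: 0.0599
gripper_force: 0.0
```

>>> move_arm:
  plan:
    - [0,0,0,0,-1,1,60]
    - [0,0,0,0,-1,1,60]
    - [0,0,0,0,-1,1,60]
    - [0,0,0,0,-1,1,60]
    - [0,0,0,0,-1,1,60]
    - [0,0,0,0,-0.75,1,60]
    - [0,0,0,0,0,0,60]
    - [0,0,0,0,0,0,60]
    - [0,0,0,0,0,0,60]
    - [0,0,0,0,0,0,60]

```text
t: 5.3
tool_pos: [0.4585, 0.2298, 0.1561]
orientation: [-3.128, -0.282, -0.004]
force: [0.0, -0.1, -0.3]
opening: 0.0599
gripper_force: 0.0
```

Run:
```python
from h import *
c=cam('wrist','w2.png'); W=cloud(c); p,r,s=tool(); print(p,r.round(3))
b=(W[...,2]>.036)&(W[...,2]<.056)&(abs(W[...,0]-.46)<.06)&(abs(W[...,1]-.2355)<.06)
ys,xs=np.nonzero(b); print(b.sum(), 'px',xs.min(),xs.max(),ys.min(),ys.max())
Q=W[b][:,:2]; print('rect',cv2.minAreaRect(Q.astype(np.float32)*1000), np.median(W[b][:,2]))
v=np.linalg.svd(Q-Q.mean(0))[2]; print('yaw',np.degrees(np.arctan(v[0,1]/v[0,0])))
show('lid',[.46,.2355,.030],down(np.radians(10.35)))
```

```text
[0.4584726  0.22985884 0.15605244] [[ 0.984  0.179  0.002]
 [ 0.179 -0.984  0.001]
 [ 0.002 -0.    -1.   ]]
2130 px 260 288 167 243
rect ((460.77294921875, 236.45980834960938), (70.47952270507812, 25.212007522583008), 10.692733764648438) 0.04613704964430682
yaw 10.438790418819421
lid shift [ 0.09 -0.21  5.04] turn [-0.   -0.02 -0.01] n 6.0
```

View pics/w2.png

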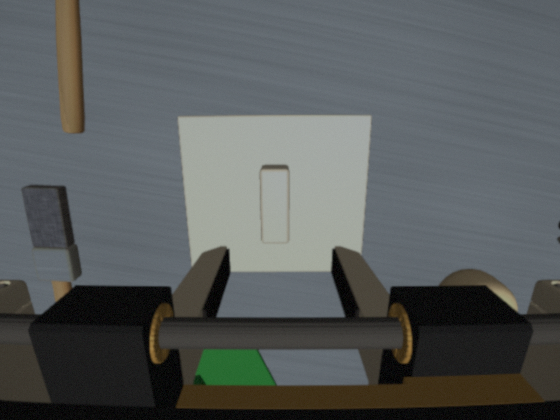

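The wrist view shows the white lid's block at (275,205), square to the fingers and unobstructed. Descend and grip.

>>> move_arm:
  plan:
    - [0,0,0,0.14,-0.24,0.6,60]
    - [0,0,0,0,0,0.9,60]
    - [0,0,0,0,0,0.9,60]
    - [0,0,0,0,0,0.9,60]
    - [0,0,0,0,0,0.9,60]
    - [0,0,0,0,0,0.55,60]
    - [0,0,0,0,0,0.25,60]
    - [0,0,0,0,0,0,60]
    - [0,0,0,0,0,0,10]
    - [0,0,0,0,0,0,10]
  force: 50

```text
t: 6.35
tool_pos: [0.4607, 0.2372, 0.0308]
orientation: [-3.128, -0.283, -0.003]
force: [0.6, -0.6, 0.8]
opening: 0.0482
gripper_force: 0.0
```

>>> move_arm:
  plan:
    - [0,0,0,0,0,0,10]
    - [0,0,0,0,0,0,10]
    - [0,0,0,0,0,0,10]
    - [0,0,0,0,0,0,10]
    - [0,0,0,0,0,0,10]
    - [0,0,0,0,0,-0.2,10]
    - [0,0,0,0,0,-0.4,10]
    - [0,0,0,0,0,-0.8,10]
    - [0,0,0,0,0,-1,10]
    - [0,0,0,0,0,-1,10]
  force: 50

```text
t: 7.35
tool_pos: [0.459, 0.2368, 0.1153]
orientation: [3.129, 0.284, -0.002]
force: [0.5, -0.7, -3.8]
opening: 0.0255
gripper_force: 50.0
```

Run:
```python
from h import *
p,r,s=tool(); print(p,r.round(3),s['opening'],s['force'],s['gripper_force'])
d=np.load('tub.npz'); O,M=d['O'],d['M']
# nominal: lid origin in tool at grasp
g=M@np.diag([1,-1,-1.])
for h in (.04,.0):
    show('place above %g'%h, O+M@np.array([0,0,.045+.030+.0+h]), g)
c=cam('wrist'); W=cloud(c)
# lid plate in tool frame: points lying near the plate
T=(W-p)@r; k=(abs(T[...,0])<.1)&(abs(T[...,1])<.11)&(T[...,2]>.005)&(T[...,2]<.03)
Q=T[k]; n=np.linalg.svd(Q-Q.mean(0))[2][2]; print(k.sum(),'plate normal in tool',n,'mean',Q.mean(0),'x',np.percentile(Q[:,0],[1,99]),'y',np.percentile(Q[:,1],[1,99]))
```

```text
[0.45900798 0.23677051 0.11533332] [[ 0.984  0.18  -0.001]
 [ 0.18  -0.984 -0.   ]
 [-0.001 -0.    -1.   ]] 0.025456199366486684 [ 0.51768168 -0.67386135 -3.76894257] 49.99704301357269
place above 0.04 shift [-1.76 16.39 -2.45] turn [-0.74  4.64  2.97] n 17.0
place above 0 shift [-1.04 16.63 -1.04] turn [-0.74  4.64  2.97] n 17.0Traceback (most recent call last):
  File "<stdin>", line 11, in <module>
    u, s, vh = gufunc(a, signature=signature)
               ~~~~~~^^^^^^^^^^^^^^^^^^^^^^^^
numpy._core._exceptions._ArrayMemoryError: Unable to allocate 16.1 GiB for an array with shape (46549, 46549) and data type float64
```

>>> move_arm:
  plan:
    - [0,0,0,0,0,-0.75,10]
    - [0,0,0,0,0,-1,10]
    - [0,0,0,-0.2,0.6,-1,10]
    - [0,0,0,-0.3,1,-1,10]
    - [0,0,0,-0.3,1,-1,10]
    - [0,0,0,-0.3,1,0,10]
    - [0,0,0,-0.3,1,0,10]
    - [0,0,0,-0.3,1,0,10]
    - [0,0,0,-0.3,1,0,10]
    - [0,0,0,-0.3,1,0,10]

```text
t: 8.4
tool_pos: [0.4368, 0.0388, 0.2328]
orientation: [-3.128, -0.284, 0.001]
force: [1.0, 0.3, -4.1]
opening: 0.0254
gripper_force: 50.0
```

>>> move_arm:
  plan:
    - [0,0,0,-0.3,1,0,10]
    - [0,0,0,-0.3,1,0,10]
    - [0,0,0,-0.3,1,0,10]
    - [0,0,0,-0.3,1,0,10]
    - [0,0,0,-0.3,1,0,10]
    - [0,0,0,-0.3,1,0,10]
    - [0,0,0,-0.3,1,0,10]
    - [0,0,0,0,1,0,10]
    - [-0.12,0.77,0.5,0,0,0,10]
    - [-0.12,0.77,0.5,0,0,0,10]

```text
t: 9.4
tool_pos: [0.4216, -0.167, 0.2318]
orientation: [3.12, 0.114, 0.255]
force: [0.2, 1.4, -3.9]
opening: 0.0258
gripper_force: 50.0
```

>>> move_arm:
  plan:
    - [-0.12,0.77,0.5,0,0,0,10]
    - [-0.12,0.77,0.5,0,0,0,10]
    - [-0.12,0.77,0.5,0,0,0,10]
    - [-0.12,0.77,0.5,0,0,0,10]
    - [0,0,0,0,0,0,10]
    - [0,0,0,0,0,0,10]
    - [0,0,0,0,0,0,10]
    - [0,0,0,0,0,0,10]
    - [0,0,0,0,0,0,10]
    - [0,0,0,0,0,0,10]

```text
t: 10.4
tool_pos: [0.4219, -0.1665, 0.2333]
orientation: [3.013, -0.21, 0.748]
force: [-0.3, 0.2, -4.2]
opening: 0.0254
gripper_force: 50.0
```

```bash
cat > m4.py <<'E'
from h import *
p,r,s=tool(); print(p,s['opening'],s['force'],s['gripper_force'])
d=np.load('tub.npz'); O,M=d['O'],d['M']
g=M@np.diag([1,-1,-1.]); print('tcp in tub',M.T@(p-O))
for h in (.12,.02,.0):
    show('above %g'%h, O+M@np.array([0,0,.0758+h]), g)
c=cam('wrist','w3.png'); W=cloud(c)
T=(W-p)@r; k=(abs(T[...,0])<.078)&(abs(T[...,1])<.088)&(T[...,2]>.006)&(T[...,2]<.024)&((abs(T[...,1])>.03))
Q=T[k][::7]; n=np.linalg.svd(Q-Q.mean(0),full_matrices=False)[2][2]; print(k.sum(),'plate normal in tool',n,'mean',Q.mean(0))
k=(abs(T[...,0])<.12)&(abs(T[...,1])<.12)&(T[...,2]>.006)&(T[...,2]<.024); Q=T[k]
print('x',np.percentile(Q[:,0],[0.5,99.5]),'y',np.percentile(Q[:,1],[.5,99.5]))
E
python3 m4.py
```

```text
[ 0.42187511 -0.16645495  0.23333075] 0.02541143068306953 [-0.34786165  0.20749041 -4.24159375] 49.997180700302124
tcp in tub [-0.03354632 -0.00150851  0.19701365]
above 0.12 shift [ 1.34 -0.06  0.05] turn [-0.02  0.02 -0.03] n 2.0
above 0.02 shift [ 1.35 -0.06  4.05] turn [-0.02  0.02 -0.03] n 5.0
above 0 shift [ 1.35 -0.06  4.85] turn [-0.02  0.02 -0.03] n 5.0
31786 plate normal in tool [ 0.00206418  0.00143003 -0.99999685] mean [ 0.03409755 -0.00031725  0.01405177]
x [-0.07513715  0.08035231] y [-0.08871517  0.08769524]
```

View pics/w3.png

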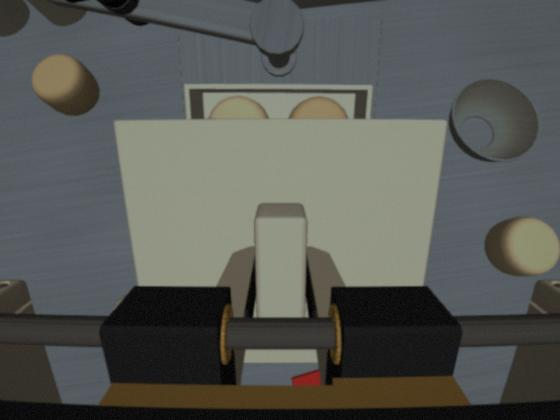

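The picture shows the lid square in the grip. Behind it, the tub's back rim has outer corners at (184,86) and (372,86). I check these against the tub frame.

Run:
```python
from h import *
c=cam('wrist'); d=np.load('tub.npz'); O,M=d['O'],d['M']; W=cloud(c)
print('pred',proj(c,O+np.array([[.075,.085,.055],[.075,-.085,.055],[.071,.081,.055],[.071,-.081,.055]])@M.T).round(1).tolist())
f=c['frame'].astype(int).sum(2)
print('row',f[88,176:196],f[88,362:380]); print('col',f[76:100,215],f[76:100,345])
T=(W-O)@M; 
print('rim z', [T[87:89,a:b,2].mean().round(4) for a,b in((195,240),(310,360))],'bed z',np.nanmedian(T[30:70,190:240,2]),np.nanmedian(T[30:70,320:370,2]))
print('pivot pts near',)
```

```text
pred [[185.0, 85.6], [373.6, 84.9], [189.8, 90.3], [368.9, 89.6]]
row [277 275 278 284 274 265 273 302 366 405 427 426 409 376 352 356 354 358
 351 354] [417 416 415 413 420 420 427 432 426 406 358 302 291 287 278 284 287 276]
col [290 291 292 290 290 289 288 320 404 425 429 407 340 216 159 173 286 394
 423 425 430 428 427 432] [290 288 286 287 285 290 288 301 345 410 428 429 410 335 215 165 209 312
 411 432 432 427 429 437]
rim z [np.float64(0.0541), np.float64(nan)] bed z -0.0006226949246595725 -0.0003020738873300126
pivot pts near
```

>>> move_arm:
  plan:
    - [0,0,0,0.4,-0.1,0,10]
    - [0,0,0,0.6,0,0.3,10]
    - [0,0,0,0.39,0,0.7,10]
    - [0,0,0,0,0,0.8,10]
    - [0,0,0,0,0,0.8,10]
    - [0,0,0,0,0,0.8,10]
    - [0,0,0,0,0,0.6,10]
    - [0,0,0,0,0,0,10]
    - [0,0,0,0,0,0,10]
    - [0,0,0,0,0,0,10]

```text
t: 11.5
tool_pos: [0.4994, -0.1749, 0.1626]
orientation: [3.011, -0.21, 0.751]
force: [-0.7, -0.8, -3.8]
opening: 0.0258
gripper_force: 50.0
```

```bash
python3 m4.py | head -5
```

```text
[ 0.49940089 -0.17487149  0.16263933] 0.025751319883595167 [-0.72408377 -0.82222759 -3.78542275] 49.997060894966125
tcp in tub [0.00209247 0.00067565 0.09800118]
above 0.12 shift [-0.08  0.03 -3.91] turn [-0.   -0.   -0.03] n 4.0
above 0.02 shift [-0.08  0.03  0.09] turn [-0.   -0.   -0.03] n 1.0
above 0 shift [-0.08  0.03  0.89] turn [-0.   -0.   -0.03] n 1.0
```

>>> move_arm:
  plan:
    - [0,0,0,-0.04,0,0.15,10]
    - [0,0,0,0,0,0.15,10]
    - [0,0,0,0,0,0.15,10]
    - [0,0,0,0,0,0.15,10]
    - [0,0,0,0,0,0.12,10]
    - [0,0,0,0,0,0.1,10]
    - [0,0,0,0,0,0,10]
    - [0,0,0,0,0,0,10]
    - [0,0,0,0,0,0,10]
    - [0,0,0,0,0,0,10]

```text
t: 12.55
tool_pos: [0.5076, -0.1759, 0.143]
orientation: [3.011, -0.211, 0.75]
force: [0.1, 0.1, -4.3]
opening: 0.0256
gripper_force: 50.0
```

```bash
python3 m4.py | head -5
```

```text
[ 0.50759889 -0.17589036  0.14298858] 0.02564814523843466 [ 0.12157691  0.05929739 -4.30238281] 49.99741494655609
tcp in tub [0.00016052 0.00077894 0.07677257]
above 0.12 shift [-0.01  0.03 -4.76] turn [-0.01  0.01 -0.04] n 5.0
above 0.02 shift [-0.01  0.03 -0.76] turn [-0.01  0.01 -0.04] n 1.0
above 0 shift [-0.01  0.03  0.04] turn [-0.01  0.01 -0.04] n 1.0
```

>>> move_arm:
  plan:
    - [0,0,0,0.02,0,0.04,10]
    - [0,0,0,0,0,0.03,10]
    - [0,0,0,0,0,0.03,10]
    - [0,0,0,0,0,0,10]
    - [0,0,0,0,0,0,10]
    - [0,0,0,0,0,0,10]
    - [0,0,0,0,0,0,10]
    - [0,0,0,0,0,0,10]
    - [0,0,0,0,0,0,10]
    - [0,0,0,0,0,0,10]

```text
t: 13.6
tool_pos: [0.5093, -0.1761, 0.1414]
orientation: [3.011, -0.21, 0.75]
force: [-4.7, 3.4, 1.7]
opening: 0.0252
gripper_force: 50.0
```

>>> move_arm:
  plan:
    - [0,0,0,0,0,0,30]
    - [0,0,0,0,0,0,35]
    - [0,0,0,0,0,0,45]
    - [0,0,0,0,0,0,60]
    - [0,0,0,0,0,0,60]
    - [0,0,0,0,0,-0.4,60]
    - [0,0,0,0,0,-0.8,60]
    - [0,0,0,0,0,-1,60]
    - [0,0,0,0,0,-1,60]
    - [0,0,0,0,0,-1,60]

```text
t: 14.6
tool_pos: [0.4596, -0.1692, 0.235]
orientation: [3.011, -0.21, 0.75]
force: [0.7, -0.6, -0.9]
opening: 0.0599
gripper_force: 0.0
```

>>> move_arm:
  plan:
    - [0,0,0,-0.8,0,-1,60]
    - [0,0,0,-0.8,0,-1,60]
    - [0,0,0,-0.8,0,-1,60]
    - [0,0,0,-0.8,0,-1,60]
    - [0,0,0,-0.6,0,-1,60]
    - [0,0,0,0,0,0,60]
    - [0,0,0,0,0,0,60]
    - [0,0,0,0,0,0,60]
    - [0,0,0,0,0,0,60]
    - [0,0,0,0,0,0,60]

```text
t: 15.6
tool_pos: [0.3631, -0.1814, 0.3063]
orientation: [3.056, -0.203, 0.69]
force: [0.8, 0.7, -0.0]
opening: 0.0603
gripper_force: 0.0
```

Run:
```python
from h import *
c=cam('wrist','w4.png'); d=np.load('tub.npz'); O,M=d['O'],d['M']; W=cloud(c); T=(W-O)@M; p,r,s=tool(); print(M.T@(p-O),s['force'],s['q'])
k=(abs(T[...,0])<.07)&(abs(T[...,1])<.08)&(T[...,2]>.05)&(T[...,2]<.075)
Q=T[k][::7]; n=np.linalg.svd(Q-Q.mean(0),full_matrices=False)[2][2]; print('plate z',np.median(Q[:,2]),n)
k=(abs(T[...,0])<.06)&(abs(T[...,1])<.05)&(T[...,2]>.082)&(T[...,2]<.1); print('block',cv2.minAreaRect(T[k][:,:2].astype(np.float32)*1000),np.median(T[k][:,2]))
# knob & pin
f=c['frame'].astype(int); blk=(f.max(2)<60)&(T[...,2]>.13)&(T[...,2]<.18)&(T[...,0]>.05)&(T[...,0]<.2)&(abs(T[...,1])<.2)
if blk.sum(): Q=T[blk]; print('knob',blk.sum(),Q.mean(0),cv2.minAreaRect(Q[:,:2].astype(np.float32)*1000))
```

```text
[-0.04882228 -0.02439857  0.28799178] [-0.45501456 -0.15328685  0.23579371] [-0.88183694 -0.89230021  2.19388829  0.31575414  1.52583106  0.85770338]
plate z 0.06041515583977401 [ 2.57729906e-04 -4.56527114e-03 -9.99989546e-01]
block ((1.8220024108886719, 1.5878572463989258), (25.909996032714844, 68.96244049072266), 89.60710144042969) 0.09018101610539732
knob 565 [0.1193919  0.10832351 0.14329704] ((118.52623748779297, 107.61921691894531), (9.000648498535156, 45.634765625), 6.99401330947876)
```

View pics/w4.png

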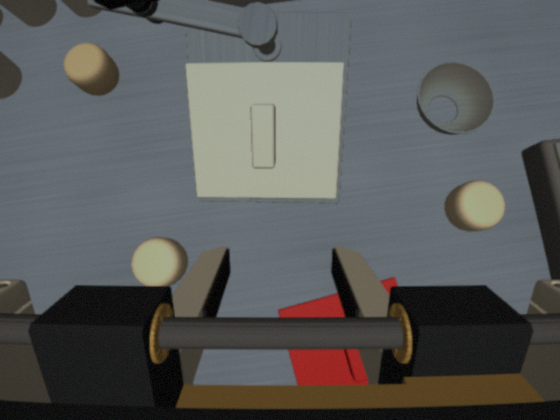

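The wrist view shows the lid seated square on the tub, plate at (265,130), handle block centred at (262,135). Fitted plate height is 60.4 mm and parallel, against a nominal 61, so it is fully on. Next I locate the pin from the clouds I already have and prepare the approach.

```bash
cat > m5.py <<'E'
from h import *
d=np.load('tub.npz'); O,M=d['O'],d['M']
for nm,W in(('top',np.load('top0.npy')),('w1',np.load('w1.npz')['W'])):
    T=((W-O)@M).reshape(-1,3); T=T[np.isfinite(T[:,0])]
    k=(T[:,2]>.152)&(T[:,2]<.172)&(abs(T[:,0]-.13)<.05)&(abs(T[:,1]-.15)<.03); Q=T[k]
    print(nm,'pin top',k.sum(),Q.mean(0).round(4),Q.min(0).round(3),Q.max(0).round(3))
    k=(T[:,2]>.15)&(T[:,2]<.168)&(T[:,0]>.05)&(abs(T[:,1]-.1)<.04); Q=T[k]; Q=Q[Q[:,1]<.138]
    print('knob',k.sum(),Q.mean(0).round(4),cv2.minAreaRect(Q[:,:2].astype(np.float32)*1000))
    k=(T[:,2]>.105)&(T[:,2]<.135)&(T[:,0]>.05)&(T[:,0]<.2)&(T[:,1]>.02)&(T[:,1]<.06); Q=T[k]
    if k.sum()>5: v=np.linalg.svd(Q[:,:2]-Q[:,:2].mean(0))[2][0]; print('arm',Q.mean(0).round(4),'dir deg',np.degrees(np.arctan2(*(v*np.sign(v[1]))[::-1])))
E
python3 m5.py
python3 - <<'E'
from h import *
d=np.load('tub.npz'); O,M=d['O'],d['M']
g=M@np.diag([1,-1,-1.])
b=g@R.from_euler('z',np.radians(70)).as_matrix()
show('prepin',O+M@np.array([.13,.15,.142+.08]),b)
show('mid',O+M@np.array([-.03,.0,.142+.12]),g)
E
```

```text
top pin top 59 [0.1331 0.1394 0.1607] [0.121 0.12  0.153] [0.146 0.156 0.168]
knob 111 [0.129  0.1046 0.1579] ((128.7058868408203, 105.23242950439453), (13.149420738220215, 57.39006423950195), 5.767744064331055)
arm [0.1154 0.0397 0.1203] dir deg 70.33319512118182
w1 pin top 421 [0.1352 0.1396 0.1605] [0.119 0.12  0.152] [0.146 0.155 0.166]
knob 745 [0.1301 0.1033 0.1578] ((128.517822265625, 103.53631591796875), (12.828369140625, 56.48874282836914), 6.543338298797607)
arm [0.1176 0.0403 0.12  ] dir deg 69.4933294307293
prepin shift [ 7.25 -6.93  2.49] turn [ 0.05  0.54 11.63] n 12.0
mid shift [ 0.8  -0.95  1.03] turn [-0.26  0.44 -0.03] n 2.0
```

>>> move_arm:
  plan:
    - [0,0.5,0,0.95,-0.86,0.3,30]
    - [0,0,0,0.95,-0.86,0.3,30]
    - [0,0,0,0.95,-0.86,0.3,30]
    - [0,0,0,0.95,-0.86,0.3,30]
    - [0,0,0,0.95,-0.86,0.3,30]
    - [0,0,0,0.95,-0.86,0.3,30]
    - [0,0,0,0.95,-0.86,0.3,30]
    - [0,0,0,0.95,-0.86,0.3,30]
    - [0,0,1,0,0,0,30]
    - [0,0,1,0,0,0,30]

```text
t: 16.65
tool_pos: [0.5825, -0.0378, 0.3468]
orientation: [-2.957, 0.515, -0.748]
force: [-0.1, -0.1, 0.2]
opening: 0.0299
gripper_force: 0.0
```

>>> move_arm:
  plan:
    - [0,0,1,0,0,0,30]
    - [0,0,1,0,0,0,30]
    - [0,0,1,0,0,0,30]
    - [0,0,1,0,0,0,30]
    - [0,0,1,0,0,0,30]
    - [0,0,1,0,0,0,30]
    - [0,0,1,0,0,0,30]
    - [0,0,1,0,0,0,30]
    - [0,0,1,0,0,0,30]
    - [0,0,1,0,0,0,30]

```text
t: 17.65
tool_pos: [0.5781, -0.0564, 0.346]
orientation: [-2.165, 1.745, -0.558]
force: [0.7, -0.7, 0.4]
opening: 0.0297
gripper_force: 0.0
```

```bash
cat > m6.py <<'E'
from h import *
d=np.load('tub.npz'); O,M=d['O'],d['M']; O=O+M@np.array([.001,.0015,0]); np.savez('tub2.npz',O=O,M=M)
p,r,s=tool(); T=M.T@(p-O); q=M.T@r; print('tcp tub',T.round(4),'beta',np.degrees(np.arctan2(-q[1,0],q[0,0])).round(1),'tilt err',np.degrees(np.arccos(-q[2,2])).round(2)); print('q',s['q'].round(2),s['force'].round(1),s['wrist_torque'].round(2))
E
python3 - <<'E'
import runpy; runpy.run_path('m6.py')
from h import *
c=cam('wrist','w5.png'); d=np.load('tub2.npz'); O,M=d['O'],d['M']; W=cloud(c); T=(W-O)@M
p,r,s=tool(); k=(T[...,2]>.157)&(T[...,2]<.172)&(abs(T[...,0]-.137)<.03)&(T[...,1]>.13)&(T[...,1]<.175)
Q=T[k]; print('pin',k.sum(),Q.min(0),Q.max(0),(Q.min(0)+Q.max(0))/2)
g=M@np.diag([1,-1,-1.]); b=g@R.from_euler('z',np.radians(72)).as_matrix()
show('pin',O+M@np.array([.137,.1465,.204]),b)
E
```

```text
tcp tub [0.1418 0.1273 0.2309] beta 70.7 tilt err 3.35
q [-0.26 -0.43  1.86  0.12  1.22  2.65] [ 0.7 -0.7  0.4] [0.13 0.15 0.  ]
pin 342 [0.12016941 0.13004659 0.15701893] [0.14364951 0.15414064 0.16566858] [0.13190946 0.14209361 0.16134376]
pin shift [-0.85 -0.11  1.1 ] turn [-0.23  0.5   0.11] n 2.0
```

View pics/w5.png

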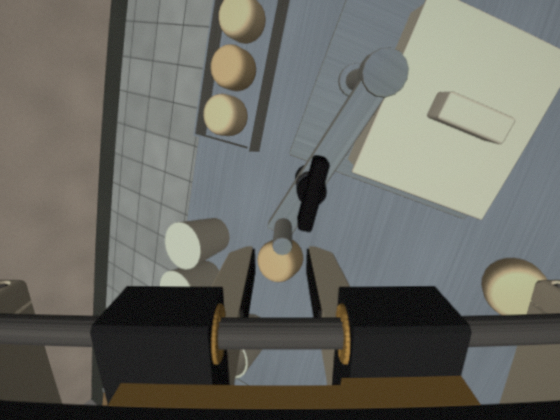

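The wrist view shows the pin at (282,235), with the knob tip at (305,225) next to it. Joint 6 is at its limit here and the knob tip is too close to a finger, so I use the half-turned grasp instead.

>>> move_arm:
  plan:
    - [0,0,-1,0,0,0,30]
    - [0,0,-1,0,0,0,30]
    - [0,0,-1,0,0,0,30]
    - [0,0,-1,0,0,0,30]
    - [0,0,-1,0,0,0,30]
    - [0,0,-1,0,0,0,30]
    - [0,0,-1,0,0,0,30]
    - [0,0,-1,0,0,0,30]
    - [0,0,-1,0,0,0,30]
    - [0,0,-1,0,0,0,30]

```text
t: 18.7
tool_pos: [0.5777, -0.0582, 0.3456]
orientation: [-2.946, 0.46, -0.751]
force: [0.1, -0.3, -0.1]
opening: 0.0303
gripper_force: 0.0
```

>>> move_arm:
  plan:
    - [0,0,-1,0,0,0,30]
    - [0,0,-1,0,0,0,30]
    - [0,0,-1,0,0,0,30]
    - [0,0,-1,0,0,0,30]
    - [0,0,-1,0,0,0,30]
    - [0,0,-1,0,0,0,30]
    - [0,0,-1,0,0,0,30]
    - [0,0,-1,0,0,0,30]
    - [0,0,-1,0,0,0,30]
    - [0,0,-1,0,0,0,30]

```text
t: 19.7
tool_pos: [0.5777, -0.0582, 0.3456]
orientation: [2.683, 1.037, 0.677]
force: [0.3, -0.4, -0.8]
opening: 0.03
gripper_force: 0.0
```

>>> move_arm:
  plan:
    - [0,0,-1,0,0,0,30]
    - [0,0,-1,0,0,0,30]
    - [0,0,-1,0,0,0,30]
    - [0,0,-1,0,0,0,30]
    - [0,0,-0.6,0,0,0,30]
    - [0,0,0,0,0,0,30]
    - [0,0,0,0,0,0,30]
    - [0,0,0,0,0,0,30]
    - [0,0,0,0,0,0,30]
    - [0,0,0,0,0,0,30]

```text
t: 20.7
tool_pos: [0.5777, -0.0586, 0.346]
orientation: [2.294, 1.593, 0.576]
force: [0.8, 0.6, 0.3]
opening: 0.0306
gripper_force: 0.0
```

Run:
```python
import runpy; runpy.run_path('m6.py')
from h import *
c=cam('wrist','w6.png'); d=np.load('tub2.npz'); O,M=d['O'],d['M']; W=cloud(c); T=(W-O)@M
k=(T[...,2]>.157)&(T[...,2]<.172)&(abs(T[...,0]-.137)<.03)&(T[...,1]>.137)&(T[...,1]<.175)
Q=T[k]; print('pin',k.sum(),Q.min(0),Q.max(0),(Q.min(0)+Q.max(0))/2)
g=M@np.diag([1,-1,-1.]); b=g@R.from_euler('z',np.radians(-77.6)).as_matrix()
show('pin',O+M@np.array([.137,.1465,.204]),b); show('pin',O+M@np.array([.137,.1465,.144]),b)
```

```text
tcp tub [0.1417 0.125  0.2309] beta -76.5 tilt err 3.21
q [-0.26 -0.43  1.86  0.12  1.22  0.08] [0.8 0.6 0.3] [-0.06  0.26  0.01]
pin 350 [0.12840425 0.13934905 0.15714405] [0.14389717 0.15429974 0.16517506] [0.13615071 0.1468244  0.16115955]
pin shift [ 0.73 -0.38  1.12] turn [-0.05 -0.53 -0.18] n 2.0
pin shift [ 0.6  -0.36  3.51] turn [-0.05 -0.53 -0.18] n 4.0
```

View pics/w6.png

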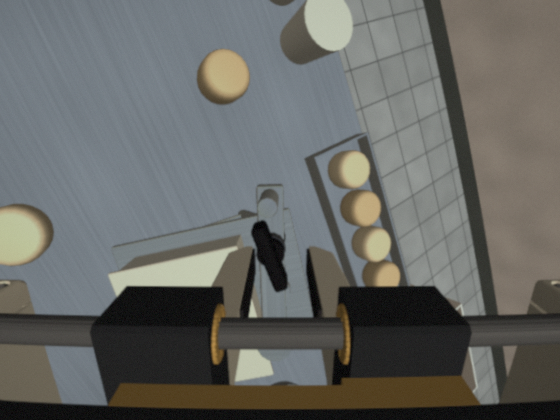

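The pin at (268,205) and the knob are in line between the fingers, so the fingers clear the knob. Align, then lower over the pin.

>>> move_arm:
  plan:
    - [0,0,0,0.73,-0.38,0.6,30]
    - [-0.05,-0.53,-0.18,0,0,0,30]
    - [0,0,0,0,0,0.52,30]
    - [0,0,0,0,0,0.4,30]
    - [0,0,0,0,0,0,30]
    - [0,0,0,0,0,0,30]
    - [0,0,0,0,0,0,30]
    - [0,0,0,0,0,0,30]
    - [0,0,0,0,0,0,30]
    - [0,0,0,0,0,0,30]

```text
t: 21.75
tool_pos: [0.5935, -0.0399, 0.3115]
orientation: [2.268, 1.583, 0.507]
force: [-0.1, -0.6, -0.8]
opening: 0.0299
gripper_force: 0.0
```

Run:
```python
import runpy; runpy.run_path('m6.py')
from h import *
d=np.load('tub2.npz'); O,M=d['O'],d['M']
g=M@np.diag([1,-1,-1.]); b=g@R.from_euler('z',np.radians(-77.6)).as_matrix()
show('pin',O+M@np.array([.1362,.1468,.144]),b)
```

```text
tcp tub [0.1371 0.1457 0.1943] beta -77.6 tilt err 0.02
q [-0.16 -0.38  1.88  0.01  1.15  0.19] [-0.1 -0.6 -0.8] [-0.02  0.12  0.01]
pin shift [ 0.04 -0.04  2.01] turn [ 0.   -0.    0.01] n 3.0
```

>>> move_arm:
  plan:
    - [0,0,0,0.04,-0.04,0.5,30]
    - [0,0,0,0,0,0.6,30]
    - [0,0,0,0,0,0.6,30]
    - [0,0,0,0,0,0.3,30]
    - [0,0,0,0,0,0,22]
    - [0,0,0,0,0,0,22]
    - [0,0,-0.5,0,-0.31,0,22]
    - [0,0,-0.5,0,-0.31,0,22]
    - [0,0,-0.5,0,-0.31,0,22]
    - [0,0,-0.5,0,-0.31,0,22]

```text
t: 22.75
tool_pos: [0.5907, -0.0343, 0.2541]
orientation: [2.065, 1.794, 0.452]
force: [3.1, -3.0, 0.4]
opening: 0.022
gripper_force: 1.8
```

```bash
cat >> m6.py <<'E'
v=T[:2]-[.105,0]; print('radius',np.hypot(*v).round(4),'theta',np.degrees(np.arctan2(v[1],-v[0])).round(1))
E
python3 m6.py
```

```text
tcp tub [0.1071 0.1508 0.1453] beta -89.8 tilt err 0.2
q [-0.15 -0.37  1.98  0.01  1.04 -0.01] [ 3.1 -3.   0.4] [-0.39 -0.35 -0.24]
radius 0.1509 theta 90.8
```

>>> move_arm:
  plan:
    - [0,0,-0.8,-0.01,-0.5,0,22]
    - [0,0,-0.8,-0.01,-0.5,0,22]
    - [0,0,-0.8,-0.01,-0.5,0,22]
    - [0,0,-0.8,-0.01,-0.5,0,22]
    - [0,0,-0.8,-0.01,-0.5,0,22]
    - [0,0,-0.8,-0.01,-0.5,0,22]
    - [0,0,-0.8,-0.01,-0.5,0,22]
    - [0,0,-0.8,-0.01,-0.5,0,22]
    - [0,0,-0.8,-0.01,-0.5,0,22]
    - [0,0,0,0,0,0,22]

```text
t: 23.75
tool_pos: [0.4944, -0.0593, 0.2048]
orientation: [1.231, 2.37, 0.224]
force: [-0.4, 0.2, -0.7]
opening: 0.0223
gripper_force: 0.0
```

```bash
python3 m6.py
```

```text
tcp tub [0.0027 0.113  0.1449] beta -132.9 tilt err 0.11
q [-0.27 -0.67  2.27  0.07  1.05 -0.9 ] [-0.4  0.2 -0.7] [-0.01  0.13 -0.  ]
radius 0.1525 theta 47.8
```

>>> move_arm:
  plan:
    - [0,0,-0.8,-0.03,-0.5,0,22]
    - [0,0,-0.8,-0.03,-0.5,0,22]
    - [0,0,-0.8,-0.03,-0.5,0,22]
    - [0,0,-0.8,-0.02,-0.5,0,22]
    - [0,0,-0.8,-0.02,-0.5,0,22]
    - [0,0,-0.8,-0.02,-0.5,0,22]
    - [0,0,-0.8,-0.02,-0.5,0,22]
    - [0,0,-0.8,-0.02,-0.5,0,22]
    - [0,0,-0.8,-0.02,-0.5,0,22]
    - [0,0,0,0,-0.2,0,22]

```text
t: 24.75
tool_pos: [0.4387, -0.1567, 0.1818]
orientation: [0.273, 2.64, -0.02]
force: [-2.9, 4.8, 1.2]
opening: 0.022
gripper_force: 2.5
```

```bash
python3 m6.py
```

```text
tcp tub [-0.0452  0.009   0.1443] beta -176.0 tilt err 0.09
q [-0.63 -0.77  2.37  0.25  1.12 -2.06] [-2.9  4.8  1.2] [0.91 0.33 0.44]
radius 0.1505 theta 3.4
```

>>> move_arm:
  plan:
    - [0,0,0,0,-0.15,0,22]
    - [0,0,0,0,-0.12,0,22]
    - [0,0,0,0,-0.1,0,22]
    - [0,0,0,0,-0.1,0,22]
    - [0,0,0,0,-0.05,0,22]
    - [0,0,0,0,0,0,22]
    - [0,0,0,0,0,0,22]
    - [0,0,0,0,0,0,22]
    - [0,0,0,0,0,0,22]
    - [0,0,0,0,0,0,22]

```text
t: 25.75
tool_pos: [0.4365, -0.1678, 0.1812]
orientation: [0.276, 2.64, -0.017]
force: [-2.2, 9.4, 2.3]
opening: 0.0223
gripper_force: 4.2
```

```bash
python3 m6.py
```

```text
tcp tub [-0.046  -0.0024  0.1441] beta -175.8 tilt err 0.2
q [-0.67 -0.75  2.36  0.27  1.12 -2.1 ] [-2.2  9.4  2.3] [1.33 0.19 0.67]
radius 0.1511 theta -0.9
```

>>> move_arm:
  plan:
    - [0,0,0,0,-0.1,0,22]
    - [0,0,0,0,0,0,22]
    - [0,0,0,0,0.15,0,30]
    - [0,0,0,0,0,0,30]
    - [0,0,0,0,0,0,30]
    - [0,0,0,0,0,-0.5,30]
    - [0,0,0,0,0,-0.8,30]
    - [0,0,0,0,0,-0.9,30]
    - [0,0,0,-0.9,0,-0.3,30]
    - [0,0,0,-0.9,0,0,30]

```text
t: 26.75
tool_pos: [0.447, -0.174, 0.2604]
orientation: [0.274, 2.635, -0.026]
force: [0.4, -0.4, 0.2]
opening: 0.0299
gripper_force: 0.0
```

>>> move_arm:
  plan:
    - [0,0,1,0,0,0,30]
    - [0,0,1,0,0,0,30]
    - [0,0,1,0,0,0,30]
    - [0,0,1,0,0,0,30]
    - [0,0,1,0,0,0,30]
    - [0,0,1,0,0,0,30]
    - [0,0,1,0,0,0,30]
    - [0,0,1,0,0,0,30]
    - [0,0,1,0,0,0,30]
    - [0,0,1,0,0,0,30]

```text
t: 27.75
tool_pos: [0.4463, -0.1732, 0.2576]
orientation: [1.585, 2.178, 0.317]
force: [-0.3, -0.1, -0.9]
opening: 0.0298
gripper_force: 0.0
```

```bash
python3 m6.py
cat > m7.py <<'E'
from h import *
import sys
d=np.load('tub2.npz'); O,M=d['O'],d['M']
for n in sys.argv[1:]:
    c=cam(n,'k_%s_%.0f.png'%(n,read_state()['t']*100)); W=cloud(c); T=(W-O)@M; f=c['frame'].astype(int)
    ok=np.isfinite(T[...,0])&(abs(T[...,0])<.08)&(abs(T[...,1])<.07)
    k=ok&(T[...,2]>.152)&(T[...,2]<.167)&(f.max(2)<70)
    if k.sum()>10:
        Q=T[k]; v=np.linalg.svd(Q[:,:2]-Q[:,:2].mean(0),full_matrices=False)[2][0]; print(n,'knob',k.sum(),cv2.minAreaRect(Q[:,:2].astype(np.float32)*1000),'dir',np.degrees(np.arctan(v[1]/v[0])).round(1),'z',np.median(Q[:,2]))
    k=ok&(T[...,2]>.157)&(T[...,2]<.17)&(T[...,0]<-.033)&(abs(T[...,1])<.03)&(f.max(2)>=70)
    if k.sum()>5: print(n,'pin',k.sum(),(T[k].min(0)/2+T[k].max(0)/2).round(4))
E
python3 m7.py wrist scene
```

```text
tcp tub [-0.001  -0.0063  0.2066] beta -115.7 tilt err 0.04
q [-0.66 -0.73  2.21  0.25  1.24 -1.  ] [-0.3 -0.1 -0.9] [-0.    0.12 -0.02]
radius 0.1062 theta -3.4
wrist knob 1418 ((-11.386207580566406, 0.9652824401855469), (77.80696105957031, 22.67082977294922), 4.574646472930908) dir 12.5 z 0.15932086476021476
wrist pin 441 [-0.0448  0.0017  0.1616]
scene knob 94 ((0.5072231292724609, -1.8074531555175781), (54.90993118286133, 13.520554542541504), 15.63024616241455) dir 19.5 z 0.1581731311956813
scene pin 28 [-0.045  -0.001   0.1616]
```

>>> move_arm:
  plan:
    - [0,0,1,0,0,0,30]
    - [0,0,1,0,0,0,30]
    - [0,0,1,0,0,0,30]
    - [0,0,1,0,0,0,30]
    - [0,0,1,0,0,0,30]
    - [0,0,1,0,0,0,30]
    - [0,0,1,0,0,0,30]
    - [0,0,1,0,0,0,30]
    - [0,0,1,0,0,0,30]
    - [0,0,1,0,0,0,30]

```text
t: 28.85
tool_pos: [0.4463, -0.173, 0.2575]
orientation: [2.577, 1.151, 0.597]
force: [-0.8, 0.0, -0.3]
opening: 0.0302
gripper_force: 0.0
```

>>> move_arm:
  plan:
    - [0,0,1,0,0,0,30]
    - [0,0,1,0,0,0,30]
    - [0,0,1,0,0,0,30]
    - [0,0,1,0,0,0,30]
    - [0,0,1,0,0,0,30]
    - [0,0,1,0,0,0,30]
    - [0,0,0.2,0,0,0,30]
    - [0,0,0,0,0,0,30]
    - [0,0,0,0,0,0,30]
    - [0,0,0,0,0,0,30]

```text
t: 29.85
tool_pos: [0.4463, -0.1727, 0.2573]
orientation: [2.931, 0.287, 0.714]
force: [-0.3, 0.5, 1.2]
opening: 0.0299
gripper_force: 0.0
```

```bash
python3 m6.py; sed -i 's/T\[...,2\]>.152)/T[...,2]>.155)/; s/(f.max(2)<70)$/(f.max(2)<70)\&(T[...,0]>-.031)/' m7.py; python3 m7.py wrist
python3 - <<'E'
from h import *
d=np.load('tub2.npz'); O,M=d['O'],d['M']
g=M@np.diag([1,-1,-1.]); b=g@R.from_euler('z',np.radians(-18.5)).as_matrix()
show('knob',O+M@np.array([0,0,.148]),b)
import glob; i=cv2.imread(sorted(glob.glob('pics/k_wrist*'))[-1]); cv2.imwrite('pics/knob.png',i)
E
```

```text
tcp tub [-0.0012 -0.0059  0.2065] beta -19.0 tilt err 0.02
q [-0.66 -0.73  2.21  0.25  1.24  0.68] [-0.3  0.5  1.2] [-0.02  0.23 -0.01]
radius 0.1063 theta -3.2
wrist knob 1255 ((0.6574344635009766, 1.0878190994262695), (56.67572784423828, 12.014546394348145), 18.27045440673828) dir 18.0 z 0.15958304216577748
wrist pin 177 [-0.0441 -0.0019  0.1615]
knob shift [ 0.12 -0.21  2.34] turn [-0.    0.    0.07] n 3.0
```

View pics/knob.png

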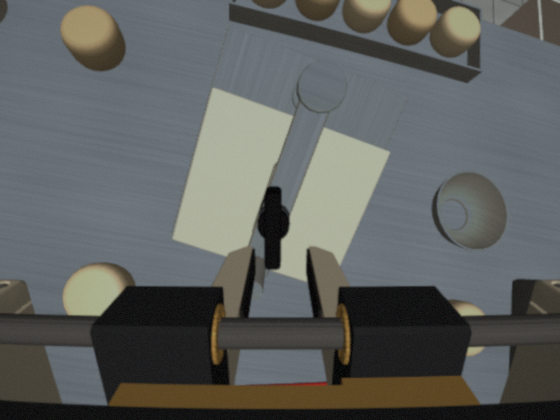

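The picture shows the arm over the lid at its stop, and the knob bar at (273,225) in line with the fingers. Lower and grip the bar.

>>> move_arm:
  plan:
    - [0,0,0.1,0.15,-0.24,0.2,30]
    - [0,0,0,0,0,0.5,30]
    - [0,0,0,0,0,0.6,30]
    - [0,0,0,0,0,0.6,30]
    - [0,0,0,0,0,0.34,30]
    - [0,0,0,0,0,0.1,30]
    - [0,0,0,0,0,0,30]
    - [0,0,0,0,0,0,30]
    - [0,0,0,0,0,0,30]
    - [0,0,0,0,0,0,30]

```text
t: 30.9
tool_pos: [0.476, -0.17, 0.2072]
orientation: [2.934, 0.268, 0.717]
force: [0.2, -0.4, -0.4]
opening: 0.03
gripper_force: 0.0
```

```bash
python3 m6.py
```

```text
tcp tub [0.001  0.0008 0.1486] beta -18.3 tilt err 0.04
q [-0.6  -0.62  2.24  0.24  1.09  0.73] [ 0.2 -0.4 -0.4] [-0.    0.28 -0.02]
radius 0.104 theta 0.5
```

>>> move_arm:
  plan:
    - [0,0,0,0,0,0,20]
    - [0,0,0,0,0,0,14]
    - [0,0,0,0,0,0,5]
    - [0,0,0,0,0,0,5]
    - [0,0,0,0,0,0,5]
    - [0,0,0,0,0,0,5]
    - [0,0,0,0,0,0,5]
    - [0,0,0,0,0,0,5]
    - [0,0,0,0,0,0,5]
    - [0,0,0,0,0,0,5]
  force: 45

```text
t: 31.9
tool_pos: [0.476, -0.17, 0.2068]
orientation: [2.934, 0.268, 0.716]
force: [-2.1, -4.8, 4.1]
opening: 0.0222
gripper_force: 45.0
```

```bash
cat >> m6.py <<'E'
print('tool-axis torque (tool frame)',(r.T@s['wrist_torque']).round(3),'force tool',(r.T@s['force']).round(1),'open',s['opening'],s['gripper_force'])
E
python3 m6.py
```

```text
tcp tub [0.0008 0.0008 0.1482] beta -18.3 tilt err 0.03
q [-0.6  -0.62  2.24  0.24  1.09  0.73] [-2.1 -4.8  4.1] [-0.75  0.17 -0.4 ]
radius 0.1042 theta 0.4
tool-axis torque (tool frame) [-0.803 -0.335 -0.004] force tool [-0.9  5.  -4.3] open 0.02220626258762239 45.007113218307495
```

>>> move_arm:
  plan:
    - [0,0,0,0,0,0,30]
    - [0,0,0,0,0,0,30]
    - [0,0,0,0,0,-0.1,30]
    - [0,0,0,0,0,-0.1,30]
    - [0,0,0,0,0,0,30]
    - [0,0,0,0,0,0,30]
    - [0,0,0,0,0,0,30]
    - [0,0,0,0,0,0,30]
    - [0,0,0,0,0,0,30]
    - [0,0,0,0,0,0,30]

```text
t: 32.9
tool_pos: [0.4735, -0.1694, 0.2108]
orientation: [2.935, 0.269, 0.715]
force: [-0.0, -0.7, -0.0]
opening: 0.0298
gripper_force: 0.0
```

```bash
python3 m6.py
python3 - <<'E'
from h import *
d=np.load('tub2.npz'); O,M=d['O'],d['M']
for n in('wrist','scene'):
    c=cam(n,'n_%s.png'%n); W=cloud(c); T=(W-O)@M; f=c['frame'].max(2)
    k=np.isfinite(T[...,0])&(np.hypot(T[...,0],T[...,1])<.035)&(T[...,2]>.118)&(T[...,2]<.17)&(f<75)
    Q=T[k]; a=np.radians(18.3); u=Q[:,0]*np.cos(a)+Q[:,1]*np.sin(a); v=-Q[:,0]*np.sin(a)+Q[:,1]*np.cos(a)
    for lo in np.arange(.12,.165,.005):
        m=(Q[:,2]>lo)&(Q[:,2]<lo+.005)
        if m.sum()>3: print(n,lo.round(3),m.sum(),'u',u[m].min().round(4),u[m].max().round(4),'v',v[m].min().round(4),v[m].max().round(4))
E
```

```text
tcp tub [0.0004 0.0011 0.1529] beta -18.3 tilt err 0.03
q [-0.6  -0.63  2.24  0.24  1.1   0.73] [-0.  -0.7 -0. ] [0.05 0.26 0.05]
radius 0.1046 theta 0.6
tool-axis torque (tool frame) [ 0.112 -0.242 -0.038] force tool [-0.2  0.7  0. ] open 0.0297670802123357 0.0
wrist 0.12 21 u -0.0123 0.0148 v -0.0112 0.0142
wrist 0.125 39 u 0.0024 0.0105 v -0.0111 0.0131
wrist 0.13 84 u -0.0004 0.0107 v -0.0109 0.0134
wrist 0.135 70 u 0.0024 0.0293 v -0.0105 0.0124
wrist 0.14 485 u -0.0093 0.0296 v -0.0153 0.0178
wrist 0.145 124 u -0.0043 0.0298 v -0.0153 0.0177
wrist 0.15 119 u -0.0062 0.0296 v -0.0152 0.0178
wrist 0.155 1552 u -0.0257 0.0297 v -0.0153 0.0177
wrist 0.16 627 u -0.0245 0.0286 v -0.0153 0.0177
wrist 0.165 87 u -0.0054 0.0094 v -0.0154 0.0178
scene 0.13 10 u -0.0076 0.0102 v -0.0135 -0.0001
scene 0.135 16 u -0.0042 0.0257 v -0.0133 0.0031
scene 0.14 23 u 0.0032 0.0266 v -0.0092 0.0038
scene 0.145 17 u 0.0022 0.0277 v -0.0074 0.0034
scene 0.15 25 u -0.0084 0.0267 v -0.0078 0.0172
scene 0.155 37 u -0.0094 0.0265 v -0.0085 0.0174
scene 0.16 17 u -0.0085 0.0234 v -0.0052 0.0161
scene 0.165 8 u -0.0063 0.004 v 0.0128 0.0167
```

>>> move_arm:
  plan:
    - [0,0,0,0,0,0,20]
    - [0,0,0,0,0,0,14]
    - [0,0,0,0,0,0,5]
    - [0,0,0,0,0,0,5]
    - [0,0,0,0,0,0,5]
    - [0,0,0,0,0,0,5]
    - [0,0,0,0,0,0,5]
    - [0,0,0,0,0,0,5]
    - [0,0,0,0,0,0,5]
    - [0,0,0,0,0,0,5]
  force: 40

```text
t: 34.0
tool_pos: [0.4735, -0.1697, 0.211]
orientation: [2.934, 0.268, 0.716]
force: [2.0, -5.4, -0.9]
opening: 0.0206
gripper_force: 40.0
```

```bash
python3 m6.py
```

```text
tcp tub [0.0005 0.0007 0.1531] beta -18.3 tilt err 0.02
q [-0.6  -0.63  2.24  0.24  1.1   0.73] [ 2.  -5.4 -0.9] [-0.82  0.2  -0.46]
radius 0.1045 theta 0.4
tool-axis torque (tool frame) [-0.883 -0.378  0.013] force tool [0.3 5.4 2. ] open 0.02055338171308824 39.993778872303665
```

>>> move_arm:
  plan:
    - [0,0,0,0,0,0,30]
    - [0,0,0,0,0,0,30]
    - [0,0,0,0,0,-0.15,30]
    - [0,0,0,0,0,-0.1,30]
    - [0,0,0,0,0,0,30]
    - [0,0,0,0,0,0,30]
    - [0,0,0,0,0,0,30]
    - [0,0,0,0,0,0,30]
    - [0,0,0,0,0,0,30]
    - [0,0,0,0,0,0,30]

```text
t: 35.0
tool_pos: [0.4706, -0.169, 0.2163]
orientation: [2.935, 0.269, 0.715]
force: [-0.1, 0.4, 0.1]
opening: 0.03
gripper_force: 0.0
```

```bash
python3 m6.py
python3 - <<'E'
from h import *
d=np.load('tub2.npz'); O,M=d['O'],d['M']; p,r,s=tool()
c=cam('wrist','n2.png'); W=cloud(c); T=(W-O)@M; f=c['frame'].max(2); L=(W-p)@r
k=np.isfinite(T[...,0])&(np.hypot(T[...,0],T[...,1])<.033)&(T[...,2]>.155)&(T[...,2]<.164)&(f<75)&(abs(L[...,1])<.0125)
Q=T[k]; print(k.sum(),cv2.minAreaRect(Q[:,:2].astype(np.float32)*1000)); v=np.linalg.svd(Q[:,:2]-Q[:,:2].mean(0),full_matrices=False)[2][0]; print(np.degrees(np.arctan(v[1]/v[0])))
ys,xs=np.nonzero(k); print(xs.min(),xs.max(),ys.min(),ys.max())
# tool-frame y cross-section of nearby points, by tool x slices
for x in np.arange(-.03,.031,.006):
    m=k&(abs(L[...,0]-x)<.003)
    if m.sum()>3: print(x.round(3),m.sum(),(L[m][:,1].min()*1e3).round(1),(L[m][:,1].max()*1e3).round(1))
for z0 in np.arange(-.03,.012,.005):
    m=np.isfinite(L[...,0])&(abs(L[...,0])<.009)&(abs(L[...,1])<.03)&(abs(L[...,2]-z0)<.0025)
    y=np.sort(L[m][:,1]); print('tool z',z0.round(3),m.sum(), (y[y<0][-5:]*1e3).round(1),(y[y>0][:5]*1e3).round(1))
np.set_printoptions(linewidth=250); print(f[180:300:6,220:330:4])
E
```

```text
tcp tub [0.0004 0.0011 0.1592] beta -18.3 tilt err 0.03
q [-0.61 -0.65  2.24  0.24  1.12  0.72] [-0.1  0.4  0.1] [0.01 0.27 0.04]
radius 0.1046 theta 0.6
tool-axis torque (tool frame) [ 0.085 -0.258 -0.049] force tool [ 0.1 -0.4 -0.2] open 0.02995908652812608 0.0
1930 ((0.7827491760253906, 1.0388927459716797), (57.20736312866211, 11.771615982055664), 17.85073471069336)
17.735704049647758
271 292 219 312
-0.03 17 -4.1 4.7
-0.024 173 -5.9 5.9
-0.018 180 -5.9 5.2
-0.012 179 -5.8 5.1
-0.006 185 -5.7 5.1
-0.0 205 -5.7 5.6
0.006 210 -5.6 6.1
0.012 222 -5.5 6.1
0.018 232 -5.5 6.0
0.024 231 -5.5 5.9
0.03 96 -4.9 5.3
tool z -0.03 131 [-15.3 -15.3 -15.3 -15.3 -15.2] [14.7 14.7 14.7 14.7 14.7]
tool z -0.025 128 [-15.3 -15.3 -15.3 -15.3 -15.2] [14.7 14.7 14.7 14.7 14.7]
tool z -0.02 116 [-15.3 -15.3 -15.3 -15.2 -15.2] [14.6 14.6 14.6 14.6 14.6]
tool z -0.015 108 [-15.3 -15.2 -15.2 -15.2 -15.2] [14.6 14.6 14.7 14.7 14.7]
tool z -0.01 95 [-15.3 -15.3 -15.3 -15.3 -15.2] [14.6 14.6 14.6 14.6 14.6]
tool z -0.005 81 [-15.3 -15.3 -15.3 -15.3 -15.3] [14.6 14.6 14.6 14.7 14.7]
tool z 0.0 678 [-0. -0. -0.
[... 1781 characters left out ...]
 112 113]
 [175 110 114 114 112 113 116  88  16  92 119  29  22  14  13  15  12  22  18  16 126 173  15  61 113 112 111 113]
 [118 113 111 113 110 114 112  41   6 106 117 116  33   7  17  15  16  11  22 131 175 172  13  26 114 112 113 111]
 [112 115 114 112 113 114 110  19   2 114 116 117 115  20  15   9  18  11 138 178 178 174  15  10 102 114 112 113]
 [114 113 115 112 113 114  94  10  21 115 117 116 117  20  19  19  15  19 139 178 177 177  67  19  66 114 113 113]
 [ 21 108 113 112 114 114  48  14  49 117 113 115 116  18  17  15  11  18 140 177 175 176 112   6  26 113 113 113]
 [ 13 101 113 110 114 111  23   7  52  73  79  85  81  21   8  13  13  16 159 176 175 177 159   8   9 106 113 113]]
```

>>> move_arm:
  plan:
    - [0,0,0,0,0,0,20]
    - [0,0,0,0,0,0,14]
    - [0,0,0,0,0,0,5]
    - [0,0,0,0,0,0,5]
    - [0,0,0,0,0,0,5]
    - [0,0,0,0,0,0,5]
    - [0,0,0,0,0,0,5]
    - [0,0,0,0,0,0,5]
    - [0,0,0,0,0,0,5]
    - [0,0,0,0,0,0,5]
  force: 40

```text
t: 36.05
tool_pos: [0.4706, -0.1692, 0.2165]
orientation: [2.934, 0.268, 0.716]
force: [1.1, -4.1, -1.2]
opening: 0.0117
gripper_force: 40.0
```

```bash
python3 m6.py
python3 - <<'E'
from h import *
p,r,s=tool(); c=cam('wrist'); L=(cloud(c)-p)@r; f=c['frame'].max(2)
for z0 in (-.03,-.02,-.01,.005):
    m=np.isfinite(L[...,0])&(abs(L[...,0])<.009)&(abs(L[...,1])<.03)&(abs(L[...,2]-z0)<.0025)
    y=np.sort(L[m][:,1]); print('tool z',z0,m.sum(), (y[y<0][-3:]*1e3).round(1),(y[y>0][:3]*1e3).round(1))
E
```

```text
tcp tub [0.0005 0.0009 0.1593] beta -18.3 tilt err 0.01
q [-0.61 -0.65  2.24  0.24  1.12  0.72] [ 1.1 -4.1 -1.2] [-0.61  0.12 -0.34]
radius 0.1045 theta 0.5
tool-axis torque (tool frame) [-0.661 -0.251  0.008] force tool [-0.4  4.   1.9] open 0.011706325121117394 39.983784556388855
tool z -0.03 134 [-6.1 -6.1 -6. ] [5.5 5.5 5.5]
tool z -0.02 82 [-6.1 -6.1 -6.1] [5.5 5.5 5.5]
tool z -0.01 36 [-6.3 -6.2 -6.2] [5.6 5.6 5.6]
tool z 0.005 32 [-6.8 -6.2 -5.7] [6.1 6.1 6.1]
```

The bar is gripped at 11.7 mm. Start the clockwise turn with a safe amount, 0.73 rad.

>>> move_arm:
  plan:
    - [0,0,0.7,0,0,0,5]
    - [0,0,0.7,0,0,0,5]
    - [0,0,0.7,0,0,0,5]
    - [0,0,0.7,0,0,0,5]
    - [0,0,0.7,0,0,0,5]
    - [0,0,0.7,0,0,0,5]
    - [0,0,0.7,0,0,0,5]
    - [0,0,0.7,0,0,0,5]
    - [0,0,0.7,0,0,0,5]
    - [0,0,0,0,0,0,5]

```text
t: 37.1
tool_pos: [0.4706, -0.1696, 0.2165]
orientation: [-2.915, 0.714, -0.744]
force: [1.9, -7.0, -1.5]
opening: 0.0117
gripper_force: 40.0
```

```bash
python3 m6.py
```

```text
tcp tub [0.0005 0.0004 0.1593] beta 19.7 tilt err 0.06
q [-0.61 -0.65  2.24  0.24  1.12  1.39] [ 1.9 -7.  -1.5] [-0.96  0.16 -0.62]
radius 0.1045 theta 0.2
tool-axis torque (tool frame) [-1.088  0.363  0.094] force tool [4.  5.7 2.7] open 0.011685221509814929 39.985105991363525
```

>>> move_arm:
  plan:
    - [0,0,0,0.02,0.03,0.01,5]
    - [0,0,0.3,0,0,0,5]
    - [0,0,0.3,0,0,0,5]
    - [0,0,0.3,0,0,0,5]
    - [0,0,0.3,0,0,0,5]
    - [0,0,0.3,0,0,0,5]
    - [0,0,0.1,0,0,0,5]
    - [0,0,0,0,0,0,5]
    - [0,0,0,0,0,0,5]
    - [0,0,0,0,0,0,5]

```text
t: 38.1
tool_pos: [0.4707, -0.1699, 0.2164]
orientation: [-2.812, 0.938, -0.725]
force: [-5.2, -1.9, 4.2]
opening: 0.0116
gripper_force: 40.0
```

```bash
python3 m6.py
```

```text
tcp tub [0.0006 0.0002 0.1592] beta 29.1 tilt err 0.04
q [-0.61 -0.64  2.24  0.24  1.12  1.55] [-5.2 -1.9  4.2] [-0.29  0.63 -0.23]
radius 0.1044 theta 0.1
tool-axis torque (tool frame) [-0.668 -0.295  0.025] force tool [-0.8  3.4 -6. ] open 0.011633916831761392 40.001580119132996
```

>>> move_arm:
  plan:
    - [0,0,0.2,0,0,0,5]
    - [0,0,0.2,0,0,0,5]
    - [0,0,0.2,0,0,0,5]
    - [0,0,0.2,0,0,0,5]
    - [0,0,0.2,0,0,0,5]
    - [0,0,0,0,0,0,5]
    - [0,0,0,0,0,0,5]
    - [0,0,0,0,0,0,5]
    - [0,0,0,0,0,0,5]
    - [0,0,0,0,0,0,5]

```text
t: 39.1
tool_pos: [0.4706, -0.17, 0.2165]
orientation: [-2.739, 1.075, -0.712]
force: [-4.9, -2.9, 2.7]
opening: 0.0112
gripper_force: 40.1
```

```bash
python3 m6.py
```

```text
tcp tub [6.000e-04 1.000e-04 1.592e-01] beta 35.1 tilt err 0.04
q [-0.61 -0.64  2.24  0.24  1.12  1.65] [-4.9 -2.9  2.7] [-0.46  0.71 -0.11]
radius 0.1044 theta 0.1
tool-axis torque (tool frame) [-0.811 -0.22  -0.157] force tool [-0.1  4.4 -4.5] open 0.011211353993653876 40.07148563861847
```

>>> move_arm:
  plan:
    - [0,0,0.2,0,0,0,5]
    - [0,0,0.2,0,0,0,5]
    - [0,0,0.2,0,0,0,5]
    - [0,0,0.2,0,0,0,5]
    - [0,0,0,0,0,0,5]
    - [0,0,0,0,0,0,5]
    - [0,0,0,0,0,0,5]
    - [0,0,0,0,0,0,5]
    - [0,0,0,0,0,0,5]
    - [0,0,0,0,0,0,5]

```text
t: 40.1
tool_pos: [0.4706, -0.17, 0.2164]
orientation: [-2.676, 1.182, -0.7]
force: [-5.6, -2.9, 3.1]
opening: 0.0114
gripper_force: 40.1
```

```bash
python3 m6.py; for i in 1 2 3; do python3 -c "
from h import *
cam('wrist');p,r,s=tool();print((r.T@s['wrist_torque']).round(3))"; done
```

```text
tcp tub [6.000e-04 1.000e-04 1.592e-01] beta 39.9 tilt err 0.04
q [-0.61 -0.64  2.24  0.24  1.12  1.74] [-5.6 -2.9  3.1] [-0.43  0.82 -0.16]
radius 0.1044 theta 0.0
tool-axis torque (tool frame) [-0.902 -0.227 -0.112] force tool [-0.1  4.8 -5.2] open 0.011363902681964617 40.071478486061096
[-0.799 -0.208 -0.136]
[-0.875 -0.259 -0.227]
[-0.858 -0.231 -0.167]
```

>>> move_arm:
  plan:
    - [0,0,0.2,0,0,0,5]
    - [0,0,0.2,0,0,0,5]
    - [0,0,0.2,0,0,0,5]
    - [0,0,0.1,0,0,0,5]
    - [0,0,0,0,0,0,5]
    - [0,0,0,0,0,0,5]
    - [0,0,0,0,0,0,5]
    - [0,0,0,0,0,0,5]
    - [0,0,0,0,0,0,5]
    - [0,0,0,0,0,0,5]

```text
t: 41.25
tool_pos: [0.4706, -0.1701, 0.2164]
orientation: [-2.618, 1.273, -0.689]
force: [-6.4, -2.7, 4.4]
opening: 0.0114
gripper_force: 40.1
```

```bash
python3 m6.py; for i in 1 2 3 4 5 6; do python3 -c "
from h import *
cam('wrist');p,r,s=tool();print((r.T@s['wrist_torque']).round(3))"; done
```

```text
tcp tub [0.0005 0.     0.1592] beta 44.1 tilt err 0.05
q [-0.61 -0.64  2.24  0.24  1.12  1.81] [-6.4 -2.7  4.4] [-0.42  0.81 -0.11]
radius 0.1045 theta 0.0
tool-axis torque (tool frame) [-0.888 -0.174 -0.15 ] force tool [ 0.2  4.8 -6.7] open 0.011433643978465665 40.08523643016815
[-0.906 -0.112 -0.162]
[-0.887 -0.134 -0.125]
[-0.839 -0.147 -0.145]
[-0.942 -0.199 -0.157]
[-0.887 -0.181 -0.172]
[-0.912 -0.128 -0.187]
```

The torque has sat at about 0.16 N m below zero over the last 9°, so the clutch is slipping by roughly 0.16 to 0.29 rad. Let go and back off.

>>> move_arm:
  plan:
    - [0,0,0,0,0,0,14]
    - [0,0,0,0,0,0,20]
    - [0,0,0,0,0,0,26]
    - [0,0,0,0,0,0,28]
    - [0,0,0,0,0,0,28]
    - [0,0,0,0,0,-0.3,28]
    - [0,0,0,0,0,-0.6,28]
    - [0,0,0,0,0,-0.8,28]
    - [0,0,0,0,0,-0.8,28]
    - [0,0,0,0,0,0,28]

```text
t: 42.55
tool_pos: [0.4422, -0.1667, 0.2753]
orientation: [-2.615, 1.274, -0.697]
force: [0.5, 0.3, 0.2]
opening: 0.0283
gripper_force: 0.0
```

```bash
python3 m6.py; python3 m7.py wrist scene
python3 - <<'E'
from h import *
d=np.load('tub2.npz'); O,M=d['O'],d['M']
for n in('wrist','scene'):
    c=cam(n); T=(cloud(c)-O)@M; k=(abs(T[...,0])<.07)&(abs(T[...,1])<.08)&(abs(T[...,1])>.02)&(T[...,2]>.052)&(T[...,2]<.07)&(c['frame'].min(2)>120)
    Q=T[k][::5]; print(n,'plate z',k.sum(),np.median(Q[:,2]),np.linalg.svd(Q-Q.mean(0),full_matrices=False)[2][2].round(3))
E
```

```text
tcp tub [ 0.003  -0.0005  0.2246] beta 44.1 tilt err 0.29
q [-0.65 -0.76  2.2   0.24  1.28  1.8 ] [0.5 0.3 0.2] [ 0.19  0.19 -0.02]
radius 0.102 theta -0.3
tool-axis torque (tool frame) [-0.054 -0.251  0.09 ] force tool [ 0.1 -0.6  0.1] open 0.028313542960576216 0.0
wrist knob 1042 ((0.7033481597900391, 0.20196533203125), (12.002913475036621, 55.83506774902344), 47.55147171020508) dir -42.2 z 0.1596794518519184
scene knob 55 ((0.04095268249511719, -1.1162757873535156), (9.597134590148926, 55.78723907470703), 46.208534240722656) dir -43.4 z 0.15948124908321704
scene pin 28 [-0.0455 -0.0014  0.1616]
wrist plate z 12748 0.0605122354512542 [ 0.    -0.004 -1.   ]
scene plate z 946 0.060821620074446886 [ 0.    -0.007 -1.   ]
```

```bash
python3 -c "
from plant import close_job; print(close_job())"
```

```text
the job is handed in; nothing more can be done
None
```

The job is handed in at about 43 s of the 72 s limit. The lid is seated on the tub, the clamp arm is against its stop, the screw is tight, and the clutch has slipped by an estimated 0.15 to 0.3 rad. The gripper is open and clear, and I have not been told the verdict.

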